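# Load the film mould into the hand press and wind it shut

## Task

Lift the steel film mould by its plates, carry it level to the hand press and set it on the apron; then take it again by its handle and slide it between the rails against the back stop. With the mould in, swing the press's folded crank handle up until it latches upright, wind the wheel clockwise until the platen is tight on the mould and the wheel goes no further, and let go. Leave the timer and the petri dish where they are.

Things in the scene. Friction and masses are not known exactly. Their poses are not given: they have to be found in the camera images.
- mould_center (a point): Film mould: two flat steel plates laid on one another, 90 (x) x 62 (y) x 22 (z) mm together, with a bar handle on the -x side; 190 mm long overall, 0.55 to 0.9 kg, mostly in the plates. This point: centre of the plates, 11 mm above the underside. x points from handle to nose, z up. Starts flat on the bench, left of the press; never tip it more than 20 degrees.
- mould_handle (a point): Middle of the mould's black handle bar, 112 mm behind mould_center along -x and 1 mm below it. The bar is 66 long (x), 20 wide (y) and 12 mm high, its underside 4 mm above the mould's underside, its end 145 mm behind mould_center. Same axes as the mould.
- press_home (a point): Where mould_center must be when the mould is fully home in the press; x is the horizontal direction in which it slides in, y to the left of that, z up. The mould slides on a surface 11 mm below this point, 48 mm above the bench; its nose then has 2.5 mm of play to the back stop. The open platen's underside (80 x 78 mm) is 23 mm above this point; columns 20 mm thick stand at y = +-55 mm.
- press_mouth (a point): Mouth of the guide rails, on the sliding surface, 90 mm in front (-x) of press_home; same axes. The rails are 10 mm high; from here a funnel narrows from 88 mm to 67 mm apart within 27 mm. In front of this point the level apron goes on for another 63 mm (100 mm wide), 48 mm above the bench.
- wheel_axis (a point): Top of the hub of the grey metal handwheel, on its vertical axis, 178 mm above the bench, straight above press_home; same axes. The wheel is a solid dished disc of radius 55 mm, 158 to 177 mm above the bench (web between hub and rim: 170 mm). Below it the crosshead is 56 (x) x 148 (y) mm.
- handle_pivot (a point): Hinge of the parked crank handle, 202 mm above the bench, 70 mm from the wheel's axis on its +y side (axes as press_home; does not turn with the wheel). Hinge axis along x. Folded, the handle lies level from here across the wheel to 29 mm beyond the axis, and its spur sits in a fork of the frame (88 mm from the axis, 208 mm high), which locks the wheel. The wheel's bracket is 210 mm high.
- grip_center (a point): Middle of the handle's black round grip, 22 mm thick, 80 mm long, free to spin about its own axis; 59 mm from the hinge. Folded it lies level, 202 mm above the bench. Latched it stands upright, 70 mm from the wheel's axis, this point 261 mm and its top 301 mm above the bench, and goes round with the wheel. Its y axis lies along the grip, pointing to the hinge.
- handle (a joint): Fold angle of the crank handle: 0 folded flat, 1.57 upright and latched, where it stops. It swings freely, falls back if let go before it latches, and takes about 1 to 3 N at the grip to push past the pawl between 0.6 and 1.5 rad. The fork frees the wheel above about 1.1 rad.
- pawl (a joint): Angle of the spring pawl that latches the handle: pushed back to about 0.3 as the handle passes, it springs back to 0 when the handle is latched. Nothing needs to touch it.
- wheel (a joint): Angle of the wheel: 0 parked and press open, positive clockwise from above, stop at 8.0 rad (1.27 turns). Lowers the platen 2.25 mm per rad; it touches the mould at about 5.3 rad. Takes 2 to 4 N at the grip (crank radius 70 mm) and stays where it is left.
- platen (a joint): How far the upper platen is pushed up against its spring (3.5 N per mm), in m: 0 while it hangs free, about 0.006 with the mould under it and the wheel at its stop.
- timer: White laboratory timer, 58 x 66 x 18 mm, on the bench to the right of the press; origin at the centre of its underside. Leave it alone.
- petri: Lidded petri dish, 61 mm across, 14 mm high, on the bench beyond the mould; origin at the centre of its underside. Leave it alone.

How it is judged:
By the outcome, as a careful person would: the job done as asked, in the order asked, and still so for the second after the job is handed in, with the robot touching nothing.
It also fails if it takes over 69 s, if anything falls off the work surface, if the arm or the gripper's body presses on something with over 40 N, if the wrist force passes 120 N, or if a joint passes its speed limit or range.

## Robot

A 6-joint arm with a two-finger parallel gripper is mounted at the origin on a cart in front of the work surface, level with it; the furniture and walls round the work are solid. World frame = base frame: x ahead of the robot, y to its left, z up, the work surface at z = 0. Lengths are in m, angles in degrees, forces in N, time in s.
With the tool pointing down it reaches from about 0.3 to 0.75 m from the base axis. Payload 8.5 kg.
Tool frame: the origin (TCP) lies between the finger pads; the fingertips stand ahead of it and the grasp point (between the pads) lies 8 mm behind it (env.tcp_to_tips is the z of the fingertips in the tool frame, in m); z points along the fingers, x is the direction in which the jaws open and shut, and the axes are right-handed (so a half turn about z gives the same grasp; the last joint's range is limited). The gripper opens to 85 mm and grips with 20 to 120 N. Pads are 22 mm wide; open, the fingers measure 114 mm over their backs; the gripper's body (76 mm by 85 mm) begins 54 mm behind the grasp point. The pads swing forward as they close: fully open they stand 13 mm farther back than shut.
Start: joints at [59.8, 21.807, 74.336, -0, 83.858, -12.336], TCP at [0.169, 0.523, 0.242] pointing down, gripper open.
Joint ranges: [-178.18, 178.18], [-50.72, 133.34], [12.68, 142.11], [-81.47, 261.47], [9.98, 163.14], [-165.26, 165.26]. Speed limits (degrees/s): [136.94, 136.94, 180, 180, 180, 180].

## Interface

Orientations are given as a 3x3 rotation matrix whose columns are the frame's x, y, z axes.
In Python, from rig import observe, viewer, env gives the robot as it stands.
- The arm moves only by the tool jog_arm, never from a script. Its arguments are lists of equal length, an entry for each row: "dr": the turn, a rotation vector about the tool's x, y, z in rad, a list of three; "slide": the shift along the tool's x, y, z in m, a list of three; "gripper": the opening, from -1 (shut) to 1 (fully open), so that 0 is half open. In form: {"dr": [[rx, ry, rz], ...], "slide": [[dx, dy, dz], ...], "gripper": [gripper, ...]}. A call has exactly 10 rows; each row shifts and turns the commanded pose from where the row before left it, along the tool's axes as they then stand; what a row does not reach is not made up. A row lasts 1/10 s, in which the tool goes at most 50 mm and 8.59 degrees, less where a joint would pass 70% of its speed; a pose out of reach is approached as far as the arm can. A call is refused whole if a number of a shift passes 0.05 or a number of a turn 0.15, either way. A call with a gripper value outside its range is refused whole. The fingers move at their own pace and stop on an object; "force" is the grip in N (left out, the last holds). Time passes only in rows, so rows that do not move let the fingers close, or fill a call up. It gives the time, the measured TCP pose, the force and the opening at its end, in the units of the state.
- observe(): the state, without advancing time (a new reading comes with each control period).
- viewer.get_image(name): name is "scene" or "side" or "wrist"; returns a dict with "pixels" (400x640x3 uint8, blue, green, red), "camera_matrix" (3x3 intrinsics, pixels), "dist_coeffs" ([k1, k2, p1, p2, k3] as OpenCV has them; the pictures are not rectified), "R" (3x3) and "t" (3): a world point X has camera coordinates R X + t. Camera axes: x right, y down, z forward; pixel columns grow to the right and rows downward; lengths in m; the calibration is good to about 2 mm. A picture is of the moment at which its call begins. There is no depth.
- env.close_job(): hands the job in, once; it reports no verdict.
The state is a dict: "time_s": time; "q": joint angles; "qvel": joint speeds; "joint_efforts": joint torques, N m; "position": TCP position; "tool_rot": TCP orientation; "ft_force": force on the tool from outside, world axes, zero at the start; "wrist_torque": the same for the moment, N m; "grip_width": finger opening in m.
Only numpy, scipy, OpenCV 4.12 (cv2) and the standard library are available. Lean on these libraries where they do the work, as an engineer would, in place of code of your own. Each camera call takes 0.05 s, during which the arm holds its last target.

## Working session

There is one attempt and no reset: what is moved stays moved. The work goes in short steps, Python scripts to look and compute and a tool call to move; the robot and the scene stay as the last step left them, time stands still between calls to the robot, and variables do not carry over. Pictures are saved under pics/ and viewed, and the job is handed in when it is done.

Besides the shell and the picture viewer there is one more tool, called after ">>>" as name(argument=value, ...) on one line, values as JSON. jog_arm: Moves the arm, as the interface text tells. Its arguments: {"type":"object","properties":{"dr":{"type":"array","items":{"type":"array","items":{"type":"number"}}},"slide":{"type":"array","items":{"type":"array","items":{"type":"number"}}},"gripper":{"type":"array","items":{"type":"number"}},"force":{"type":"number"}},"required":["dr","slide","gripper"]}

```bash
ls; mkdir -p pics
python3 - <<'E'
from rig import observe, viewer, env
import cv2,numpy as np
s=observe(); print(s, env.tcp_to_tips)
for n in ["scene","side","wrist"]:
    d=viewer.get_image(n); cv2.imwrite(f"pics/{n}0.png",d["pixels"]); np.savez(f"pics/{n}0.npz",**d)
    print(n,d["camera_matrix"].tolist(),d["dist_coeffs"],d["R"].tolist(),d["t"])
E
```

```text
pics
{'time_s': 0.0, 'q': array([ 5.98014783e+01,  2.18412611e+01,  7.43859041e+01,  1.15772065e-03,
        8.38581281e+01, -1.23343424e+01]), 'qvel': array([ 0.05312675, -0.0020515 , -0.07005085,  0.071346  ,  0.01042542,
       -0.0210425 ]), 'joint_efforts': array([-1.69069453e-04, -4.48463917e+01, -2.31277639e+01, -2.57251277e-04,
        4.82506090e-03, -1.85710967e-06]), 'position': array([0.16855741, 0.52323716, 0.24170246]), 'tool_rot': array([[ 3.06763148e-01,  9.51785577e-01, -7.66150651e-04],
       [ 9.51784780e-01, -3.06763919e-01, -1.27651609e-03],
       [-1.44999698e-03, -3.37622434e-04, -9.99998892e-01]]), 'ft_force': array([-0.70756698,  0.44995267, -0.51093391]), 'wrist_torque': array([ 0.0016545 , -0.00092775,  0.00900765]), 'grip_width': 0.08522109538194435} 0.011
scene [[432.27176195332726, 0.0, 322.54273471324956], [0.0, 432.27176195332726, 199.52535589068813], [0.0, 0.0, 1.0]] [-0.09563564  0.          0.          0.          0.        ] [[0.8900004030468137, -0.4558926329797057, 0.007822389106948558], [-0.35486058914780866, -0.7033328902782972, -0.6159519524
[... 231 characters left out ...]
56  0.          0.          0.          0.        ] [[0.40438068275110084, -0.9145030549562911, -0.012665934366025611], [-0.7743770540627759, -0.3349845418908589, -0.5367732620345651], [0.48663789572824073, 0.22686894712538833, -0.8436314593893518]] [-0.06308663  0.45459715  1.02547497]
wrist [[342.95761760449545, 0.0, 323.65855689765846], [0.0, 342.95761760449545, 201.0252844406435], [0.0, 0.0, 1.0]] [-0.00498682  0.          0.          0.          0.        ] [[0.3061757718454111, 0.9519735527424621, -0.001658798891985552], [0.9030747798849851, -0.28989667740703534, 0.31688461364359327], [0.3011848911724405, -0.09852041061251524, -0.9484626455597445]] [-0.54994753 -0.04185648  0.37977282]
```

View pics/scene0.png

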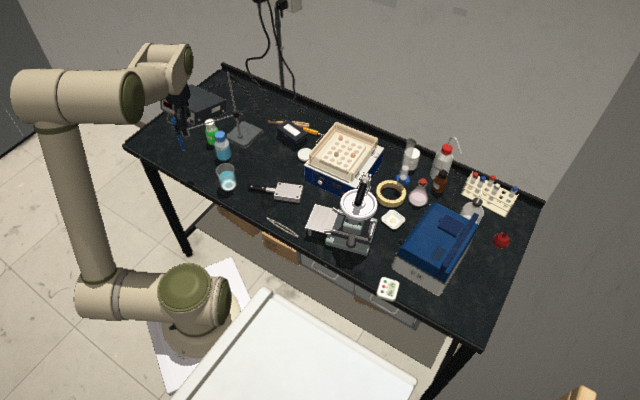

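View pics/side0.png

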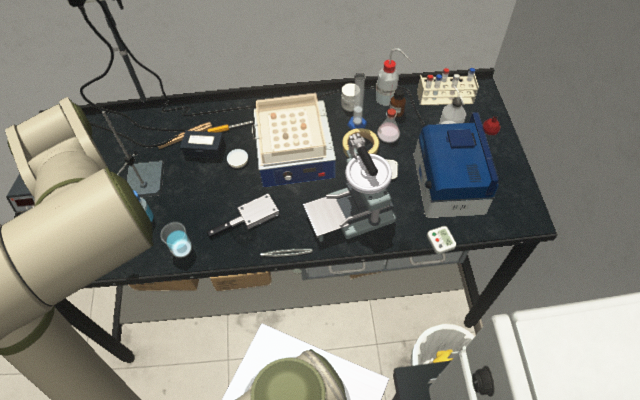

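View pics/wrist0.png

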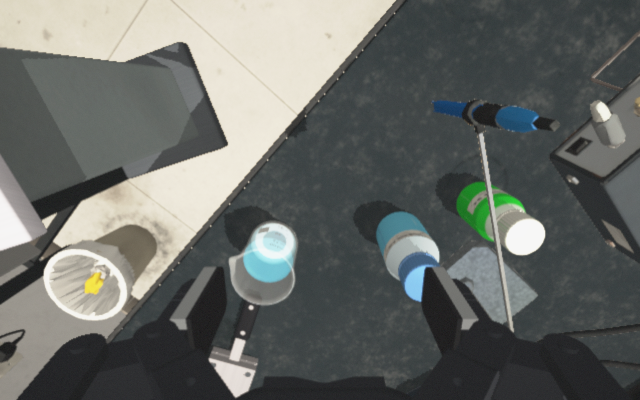

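Run:
```python
import cv2
a=cv2.imread("pics/scene0.png")[140:265,235:395]; cv2.imwrite("pics/sc_c.png",cv2.resize(a,None,fx=5,fy=4.8,interpolation=cv2.INTER_CUBIC)[:, :])
cv2.imwrite("pics/sc_c.png",cv2.resize(a,(800,625)[:2],interpolation=cv2.INTER_CUBIC)[:600])
a=cv2.imread("pics/side0.png")[130:250,200:360]; cv2.imwrite("pics/si_c1.png",cv2.resize(a,(800,600),interpolation=cv2.INTER_CUBIC))
a=cv2.imread("pics/side0.png")[125:245,300:460]; cv2.imwrite("pics/si_c2.png",cv2.resize(a,(800,600),interpolation=cv2.INTER_CUBIC))
```

```text
(no output)
```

View pics/sc_c.png

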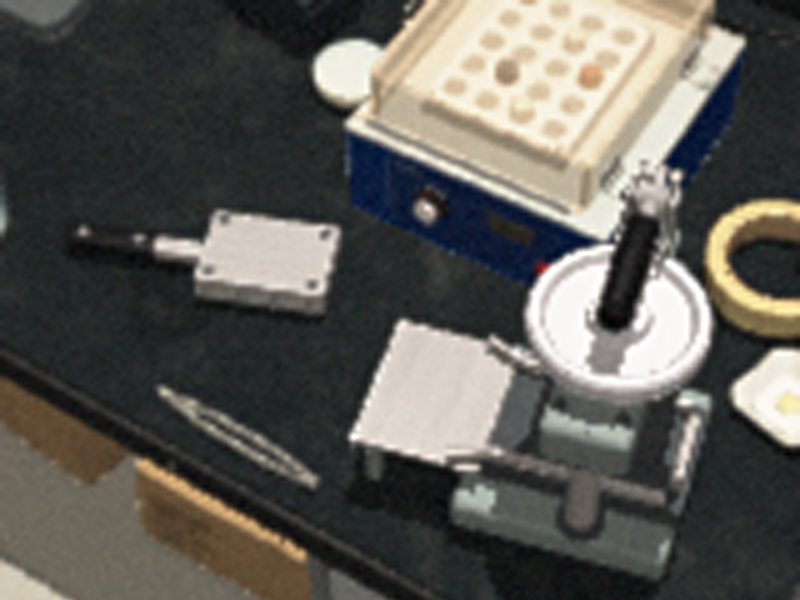

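View pics/si_c1.png

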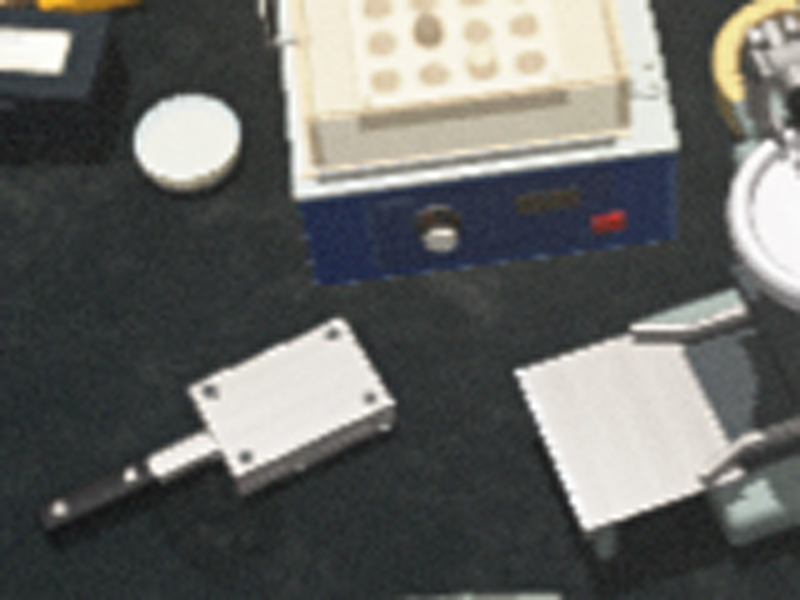

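View pics/si_c2.png

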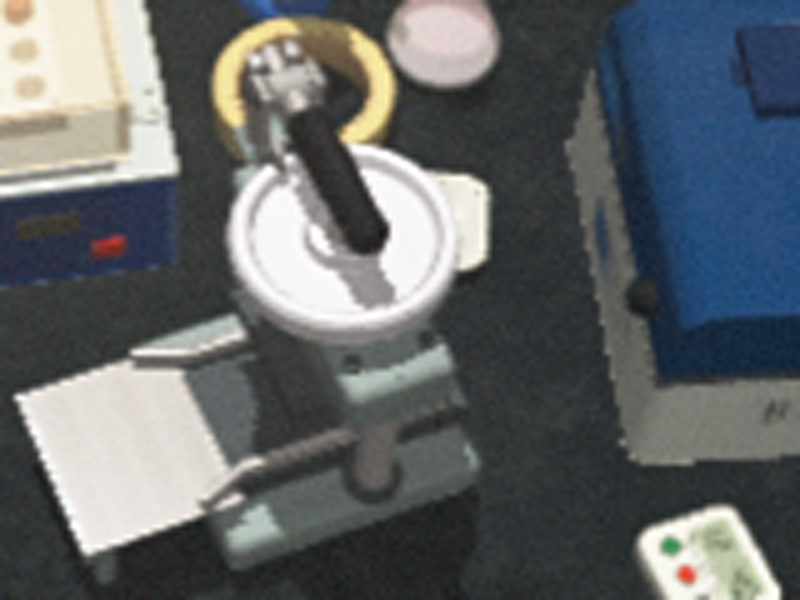

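```bash
cat > h.py <<'E'
import numpy as np,cv2
from scipy.optimize import least_squares
def load(n): return dict(np.load(n))
def proj(d,P):
    P=np.atleast_2d(np.array(P,float)); r=cv2.Rodrigues(d["R"])[0]
    return cv2.projectPoints(P.reshape(-1,1,3),r,d["t"],d["camera_matrix"],d["dist_coeffs"])[0].reshape(-1,2)
def unproj(d,uv,z):
    u=cv2.undistortPoints(np.array(uv,float).reshape(-1,1,2),d["camera_matrix"],d["dist_coeffs"]).reshape(-1,2)
    ray=np.c_[u,np.ones(len(u))]@d["R"]; c=-d["R"].T@d["t"]
    return c+ray*((z-c[2])/ray[:,2])[:,None]
def rz(a): c,s=np.cos(a),np.sin(a); return np.array([[c,-s,0],[s,c,0],[0,0,1]])
def body(p,L): return np.array(L)@rz(p[2]).T+[p[0],p[1],0]
def fit(obs,p0):
    f=lambda p: np.concatenate([(proj(d,body(p,L))-uv).ravel() for d,L,uv in obs])
    r=least_squares(f,p0); return r.x, r.fun.reshape(-1,2)
E
python3 - <<'E'
from h import *
sc=load("pics/scene0.npz"); si=load("pics/side0.npz")
A=lambda l,o:np.array(l,float)/5+np.array(o)
mL=[[-.045,.031,.022],[.045,.031,.022],[.045,-.031,.022],[-.045,-.031,.022]]
msc=A([(212,212),(340,228),(325,300),(197,283)],(235,140)); msi=A([(190,388),(342,320),(394,402),(237,478)],(200,130))
print(unproj(sc,msc,.022),unproj(si,msi,.022))
for o in ([(sc,mL,msc)],[(si,mL,msi)],[(sc,mL,msc),(si,mL,msi)]):
    p,r=fit(o,[.4,.2,0]); print(p[:2],np.degrees(p[2]),np.abs(r).max())
psc=A([(403,320),(352,440)],(235,140)); psi=A([(515,372),(590,530)],(200,130))
print(unproj(sc,psc,.048),unproj(si,psi,.048))
# apron end is 153 before home
pL=[[-.153,.05,.048],[-.153,-.05,.048]]
for o in ([(sc,pL,psc)],[(si,pL,psi)],[(sc,pL,psc),(si,pL,psi)]):
    p,r=fit(o,[.5,.0,0]); print(p[:2],np.degrees(p[2]),np.abs(r).max())
# wheel center guesses
E
```

```text
[[0.39326986 0.35240836 0.022     ]
 [0.46686895 0.29894414 0.022     ]
 [0.43048192 0.24627309 0.022     ]
 [0.35893222 0.29881164 0.022     ]] [[0.39426031 0.35443248 0.022     ]
 [0.46401268 0.30041472 0.022     ]
 [0.42939622 0.25189598 0.022     ]
 [0.35646065 0.3055061  0.022     ]]
[0.41239105 0.29905022] -35.146301852049675 0.4116235154696142
[0.41106941 0.30308448] -36.874203350311724 0.5358232486069028
[0.41163368 0.3019106 ] -36.2798207911793 1.0651522760317107
[[0.4611786  0.18941724 0.048     ]
 [0.38998177 0.11879528 0.048     ]] [[0.45694376 0.1937212  0.048     ]
 [0.38876743 0.12089399 0.048     ]]
[0.5332853 0.0454364] -45.2510054176 0.03646653175434267
[0.53453856 0.05273084] -43.12160931234226 0.0410791621722808
[0.53424507 0.05017176] -43.91909501637451 1.0647134497404522
```

```bash
cat >> h.py <<'E'
def wristview(d,s,pos,R):
    # predicted wrist cam dict with tool at pos,R, given image d taken at state s
    T=s["tool_rot"]; Rc=d["R"]@T; c=T.T@(-d["R"].T@d["t"]-s["position"])
    R=np.array(R);  Rn=Rc@R.T; cw=R@c+pos
    return dict(d,R=Rn,t=-Rn@cw)
def down(jawdeg):
    a=np.radians(jawdeg); c,s=np.cos(a),np.sin(a); return np.array([[c,s,0],[s,-c,0],[0,0,-1.]])
def plan(pos,jawdeg,n,R0=None,p0=None):
    from rig import observe
    from scipy.spatial.transform import Rotation as Ro
    s=observe(); T=s["tool_rot"] if R0 is None else R0; p=s["position"] if p0 is None else np.array(p0)
    G=down(jawdeg) if np.ndim(jawdeg)==0 else jawdeg
    w=Ro.from_matrix(T.T@G).as_rotvec(); w=w/n
    # small-step: rows turn first or shift first is unknown; use mid rotation
    rows=[];cur=T;dp=(np.array(pos)-p)/n
    for i in range(n):
        mid=cur; rows.append(np.round(mid.T@dp,4).tolist()); cur=cur@Ro.from_rotvec(w).as_matrix()
    print("dr",np.round(w,4).tolist(),"rows",rows if np.linalg.norm(w)>.002 else rows[:1])
E
python3 - <<'E'
from h import *
from rig import observe
w=load("pics/wrist0.npz"); s=observe()
T=s["tool_rot"]; print("cam in tool",T.T@(-w["R"].T@w["t"]-s["position"]), (w["R"]@T).round(3).tolist())
# check wristproj of mould & known: predicted mould in wrist now
print(proj(w,body([.4116,.302,np.radians(-36.3)],[[-.045,.031,.022],[-.045,-.031,.022],[-.145,0,.016],[-.112,0,.016]])))
G=down(53.7)
for off,z in ((.0,.2),(-.03,.2),(-.06,.2),(-.06,.16)):
    pos=np.array([.4116,.302,z])+G[:,1]*off
    v=wristview(w,s,pos,G); print(off,z,proj(v,body([.4116,.302,np.radians(-36.3)],[[0,0,.022],[-.045,.031,.022],[.045,-.031,.022],[-.145,0,.016]])).round().tolist())
plan([.4116-.06*G[0,1],.302-.06*G[1,1],.2],53.7,10)
E
```

```text
cam in tool [ 0.00057639 -0.08097384 -0.13068559] [[1.0, -0.001, 0.001], [0.001, 0.948, -0.317], [-0.0, 0.317, 0.948]]
[[251.85523063 369.78939121]
 [204.73498556 357.4855692 ]
 [248.9312611  297.5770342 ]
 [242.26768198 319.22314113]]
0.0 0.2 [[323.0, 178.0], [358.0, 129.0], [291.0, 223.0], [323.0, 3.0]]
-0.03 0.2 [[323.0, 209.0], [357.0, 162.0], [292.0, 251.0], [323.0, 44.0]]
-0.06 0.2 [[323.0, 237.0], [356.0, 194.0], [293.0, 278.0], [323.0, 82.0]]
-0.06 0.16 [[323.0, 257.0], [360.0, 208.0], [289.0, 301.0], [323.0, 81.0]]
dr [-0.0, 0.0001, 0.0322] rows [[-0.0117, 0.0242, 0.0042], [-0.0109, 0.0246, 0.0042], [-0.0101, 0.0249, 0.0042], [-0.0093, 0.0252, 0.0042], [-0.0085, 0.0255, 0.0042], [-0.0077, 0.0258, 0.0042], [-0.0068, 0.026, 0.0042], [-0.006, 0.0262, 0.0042], [-0.0052, 0.0264, 0.0042], [-0.0043, 0.0266, 0.0042]]
```

Run:
```python
from h import *
plan([.4116,.302,.2],53.7,10)
```

```text
dr [-0.0, 0.0001, 0.0322] rows [[-0.0136, 0.0299, 0.0042], [-0.0126, 0.0303, 0.0042], [-0.0117, 0.0307, 0.0042], [-0.0107, 0.0311, 0.0042], [-0.0097, 0.0314, 0.0042], [-0.0086, 0.0317, 0.0042], [-0.0076, 0.032, 0.0042], [-0.0066, 0.0322, 0.0042], [-0.0055, 0.0324, 0.0042], [-0.0045, 0.0326, 0.0042]]
```

>>> jog_arm(dr=[[0,0,0.0322],[0,0,0.0322],[0,0,0.0322],[0,0,0.0322],[0,0,0.0322],[0,0,0.0322],[0,0,0.0322],[0,0,0.0322],[0,0,0.0322],[0,0,0.0322]], slide=[[-0.0136,0.0299,0],[-0.0126,0.0303,0],[-0.0117,0.0307,0],[-0.0107,0.0311,0],[-0.0097,0.0314,0],[-0.0086,0.0317,0],[-0.0076,0.032,0.01],[-0.0066,0.0322,0.01],[-0.0055,0.0324,0.01],[-0.0045,0.0326,0.012]], gripper=[1,1,1,1,1,1,1,1,1,1], force=60)

```text
time_s: 1.15
position: [0.4125, 0.3011, 0.2]
tool_rot: [[0.593, 0.805, 0.0], [0.805, -0.593, 0.0], [0.0, 0.0, -1.0]]
ft_force: [-0.2, 0.2, -0.6]
grip_width: 0.085
```

```bash
cat >> h.py <<'E'
def snap(n,tag):
    from rig import viewer
    d=viewer.get_image(n); np.savez(f"pics/{tag}.npz",**d); cv2.imwrite(f"pics/{tag}.png",d["pixels"]); return d
def st():
    from rig import observe
    s=observe(); print("t",s["time_s"],"p",s["position"].round(4),"R",s["tool_rot"].round(3).tolist(),"F",s["ft_force"].round(1),"w",round(s["grip_width"],4)); return s
E
python3 - <<'E'
from h import *
st(); snap("wrist","w1"); st()
E
```

```text
t 1.15 p [0.4125 0.3011 0.2   ] R [[0.593, 0.805, 0.0], [0.805, -0.593, 0.0], [0.0, 0.0, -1.0]] F [-0.2  0.2 -0.6] w 0.085
t 1.2 p [0.4151 0.2983 0.1979] R [[0.597, 0.802, -0.001], [0.802, -0.597, -0.002], [-0.003, 0.0, -1.0]] F [ 2.8 -3.4 -1.7] w 0.0854
```

View pics/w1.png

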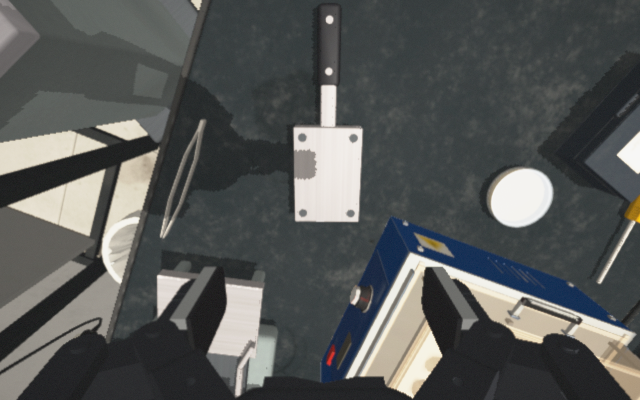

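Run:
```python
import cv2
a=cv2.imread("pics/w1.png")
cv2.imwrite("pics/w1c.png",cv2.resize(a[110:235,270:420],(720,600),interpolation=cv2.INTER_CUBIC))
cv2.imwrite("pics/w1d.png",cv2.resize(a[255:385,140:290],(692,600),interpolation=cv2.INTER_CUBIC))
```

```text
(no output)
```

View pics/w1c.png

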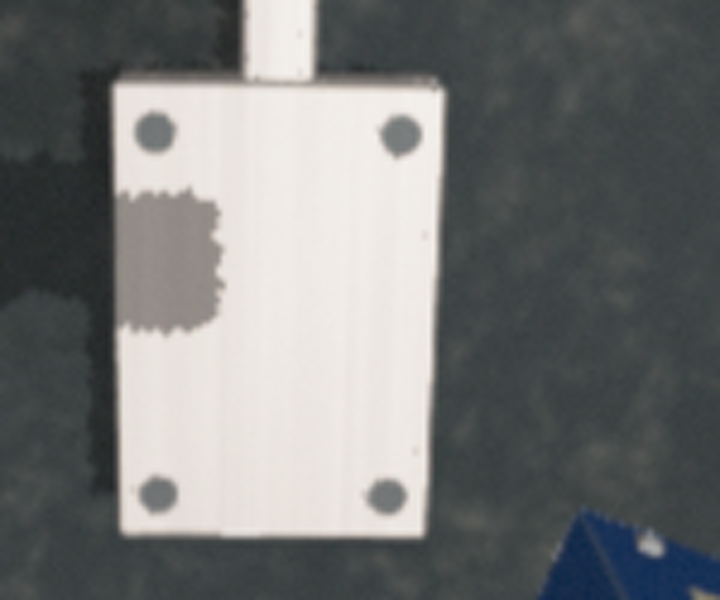

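View pics/w1d.png

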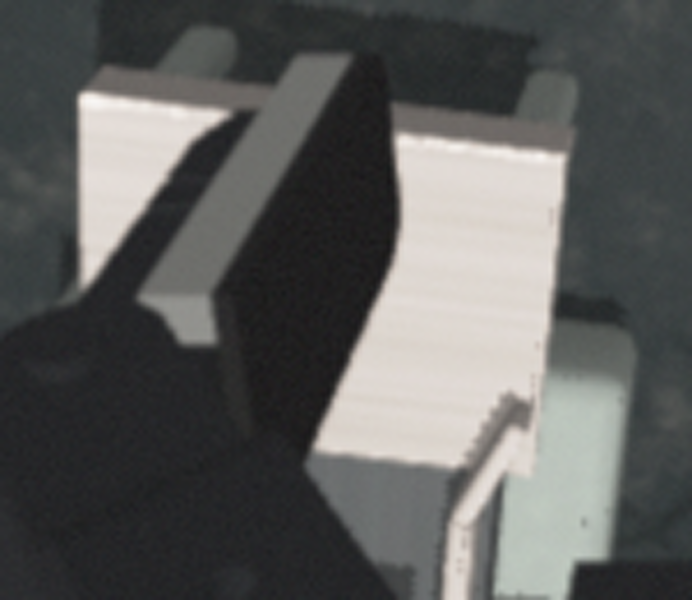

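Run:
```python
from h import *
sc=load("pics/scene0.npz"); si=load("pics/side0.npz"); w=load("pics/w1.npz")
A=lambda l,o,k=5:np.array(l,float)/k+np.array(o)-.5+.5/k
mL=[[-.045,.031,.022],[.045,.031,.022],[.045,-.031,.022],[-.045,-.031,.022]]
mw=A([(445,89),(426,537),(121,534),(113,85)],(270,110),4.8)
p,r=fit([(w,mL,mw)],[.4,.3,-.6]); print("mould",p[:2],np.degrees(p[2]),np.abs(r).max(), r.round(1).tolist())
pw=A([(570,152),(80,93)],(140,255),600/130)
pL=[[-.153,.05,.048],[-.153,-.05,.048]]
p,r=fit([(w,pL,pw)],[.5,.05,-.6]); print("press",p[:2],np.degrees(p[2]),np.abs(r).max())
# wrist-predicted vs static images
print(unproj(si,A([(318,283)],(200,130)),0),unproj(sc,A([(347,207)],(235,140)),0),"top", [unproj(w,[[395.,219]],z)[0].round(3) for z in (.05,.07,.09)],[unproj(si,A([(295,195)],(200,130)),z)[0].round(3) for z in (.05,.07,.09)])
print(unproj(si,A([(188,147)],(200,130)),.014),unproj(w,[[520.,192]],.014))
```

```text
mould [0.41346295 0.30534576] -36.902369721989096 0.575289131590722 [[0.5, -0.5], [0.2, 0.5], [-0.3, 0.6], [-0.4, -0.4]]
press [0.53420269 0.05355445] -44.25768217386915 0.10471054353376985
[[0.49294935 0.33429694 0.        ]] [[0.48664283 0.33349925 0.        ]] top [array([0.474, 0.335, 0.05 ]), array([0.465, 0.336, 0.07 ]), array([0.456, 0.337, 0.09 ])] [array([0.511, 0.351, 0.05 ]), array([0.499, 0.342, 0.07 ]), array([0.487, 0.333, 0.09 ])]
[[0.53825916 0.43971581 0.014     ]] [[0.53808626 0.44537202 0.014     ]]
```

Run:
```python
from h import *
st(); plan([.409,.3075,.06],53.1,7)
```

```text
t 1.2 p [0.4151 0.2983 0.1979] R [[0.597, 0.802, -0.001], [0.802, -0.597, -0.002], [-0.003, 0.0, -1.0]] F [ 2.8 -3.4 -1.7] w 0.0854
dr [0.0001, 0.0004, 0.0006] rows [[0.0006, -0.0015, 0.0197]]
```

>>> jog_arm(dr=[[0,0,0],[0,0,0],[0,0,0],[0,0,0],[0,0,0],[0,0,0],[0,0,0],[0,0,0],[0,0,0],[0,0,0]], slide=[[0.0006,-0.0015,0.018],[0.0006,-0.0015,0.018],[0.0006,-0.0015,0.018],[0.0006,-0.0015,0.018],[0.0006,-0.0015,0.018],[0.0006,-0.0015,0.018],[0.0006,-0.0015,0.018],[0,0,0],[0,0,0],[0,0,0]], gripper=[1,1,1,1,1,1,1,1,1,1])

```text
time_s: 2.2
position: [0.4061, 0.3119, 0.0752]
tool_rot: [[0.592, 0.806, 0.001], [0.806, -0.592, 0.001], [0.001, 0.001, -1.0]]
ft_force: [-0.5, -0.9, 0.4]
grip_width: 0.0854
```

Run:
```python
from h import *
st(); a=snap("wrist","w2"); b=snap("side","s2")
cv2.imwrite("pics/s2c.png",cv2.resize(b["pixels"][120:240,180:340],(800,600),interpolation=cv2.INTER_CUBIC)); 
w=a
mL=[[-.045,.031,.022],[.045,.031,.022],[.045,-.031,.022],[-.045,-.031,.022]]
print(proj(w,body([.4135,.3053,np.radians(-36.9)],mL)))
```

```text
t 2.2 p [0.4061 0.3119 0.0752] R [[0.592, 0.806, 0.001], [0.806, -0.592, 0.001], [0.001, 0.001, -1.0]] F [-0.5 -0.9  0.4] w 0.0854
[[377.55380465 174.91936846]
 [368.90717657 312.62960377]
 [271.27792438 311.81395981]
 [265.09979971 173.76519985]]
```

View pics/w2.png

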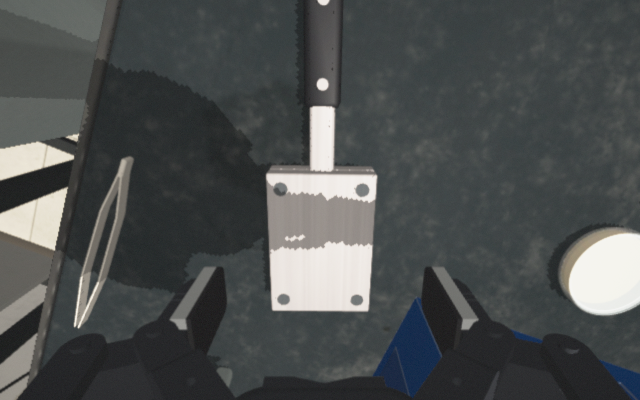

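View pics/s2c.png

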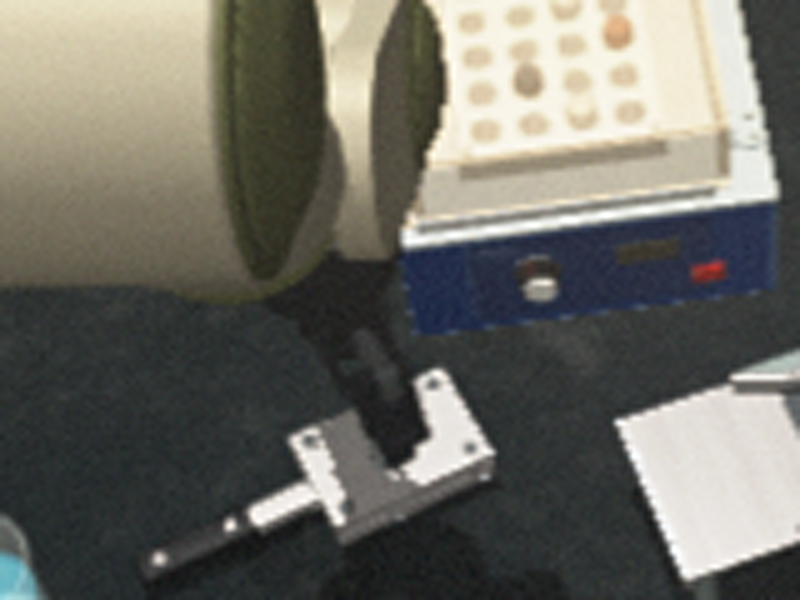

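>>> jog_arm(dr=[[0,0,0],[0,0,0],[0,0,0],[0,0,0],[0,0,0],[0,0,0],[0,0,0],[0,0,0],[0,0,0],[0,0,0]], slide=[[0,0.001,0.01],[0,0.001,0.01],[0,0.001,0.01],[0,0.001,0.01],[0,0.001,0.01],[0,0,0.007],[0,0,0.002],[0,0,0],[0,0,0],[0,0,0]], gripper=[1,1,1,1,1,1,1,1,1,1])

```text
time_s: 3.3
position: [0.4099, 0.3089, 0.0157]
tool_rot: [[0.592, 0.806, 0.001], [0.806, -0.592, 0.0], [0.001, 0.0, -1.0]]
ft_force: [-0.1, 0.7, 0.1]
grip_width: 0.085
```

Run:
```python
from h import *
st(); a=snap("wrist","w3"); b=snap("side","s3")
cv2.imwrite("pics/s3c.png",cv2.resize(b["pixels"][160:240,220:320],(750,600),interpolation=cv2.INTER_CUBIC)); 
cv2.imwrite("pics/w3c.png",cv2.resize(a["pixels"][200:400,160:480],(800,500),interpolation=cv2.INTER_CUBIC));
```

```text
t 3.3 p [0.4099 0.3089 0.0157] R [[0.592, 0.806, 0.001], [0.806, -0.592, 0.0], [0.001, 0.0, -1.0]] F [-0.1  0.7  0.1] w 0.085
```

View pics/w3c.png

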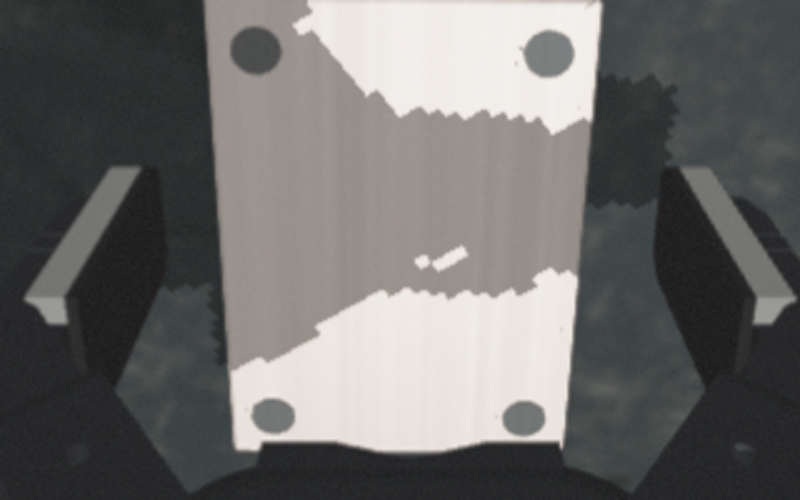

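View pics/s3c.png

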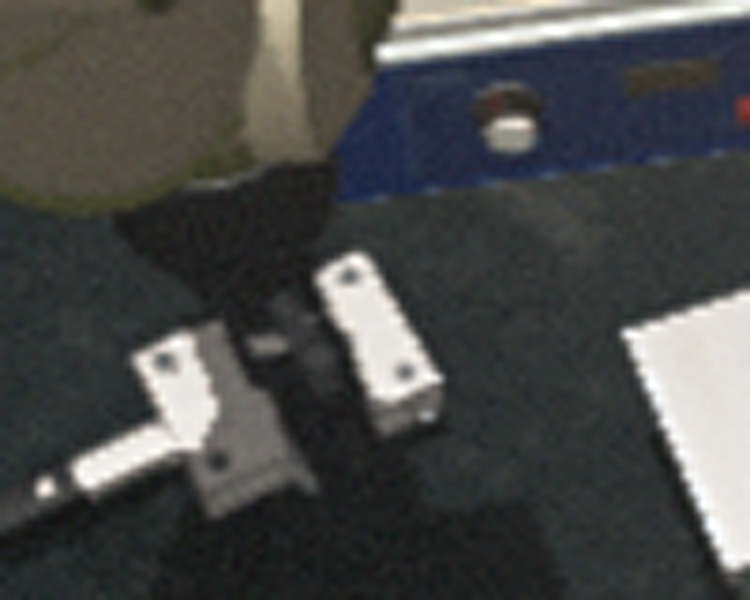

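>>> jog_arm(dr=[[0,0,0],[0,0,0],[0,0,0],[0,0,0],[0,0,0],[0,0,0],[0,0,0],[0,0,0],[0,0,0],[0,0,0]], slide=[[0,0,0.002],[0,0,0.003],[0,0,0],[0,0,0],[0,0,0],[0,0,0],[0,0,0],[0,0,0],[0,0,0],[0,0,0]], gripper=[1,1,0.3,0.3,0.3,0.3,0.3,0.3,0.3,0.3], force=70)

```text
time_s: 4.4
position: [0.4094, 0.3086, 0.0106]
tool_rot: [[0.592, 0.806, -0.001], [0.806, -0.592, -0.0], [-0.001, -0.0, -1.0]]
ft_force: [-2.0, -1.3, 4.9]
grip_width: 0.0605
```

>>> jog_arm(dr=[[0,0,0],[0,0,0],[0,0,0],[0,0,0],[0,0,0],[0,0,0],[0,0,0],[0,0,0],[0,0,0],[0,0,0]], slide=[[0,0,-0.003],[0,0,-0.006],[0,0,-0.01],[0,0,-0.013],[0,0,-0.015],[0,0,-0.015],[0,0,-0.013],[0,0,-0.007],[0,0,0],[0,0,0]], gripper=[0.3,0.3,0.3,0.3,0.3,0.3,0.3,0.3,0.3,0.3])

```text
time_s: 5.4
position: [0.4094, 0.3086, 0.092]
tool_rot: [[0.592, 0.806, -0.001], [0.806, -0.592, -0.0], [-0.001, -0.0, -1.0]]
ft_force: [-0.2, -0.3, -9.0]
grip_width: 0.0601
```

Run:
```python
from h import *
st(); a=snap("wrist","w4"); b=snap("side","s4")
cv2.imwrite("pics/s4c.png",cv2.resize(b["pixels"][120:240,200:360],(800,600),interpolation=cv2.INTER_CUBIC)); 
G=down(45.9); x=np.array([.7165,-.6976]) 
p=np.array([.534,.053])-.13*x; print(p)
plan([*p,.0916],45.9,10)
```

```text
t 5.4 p [0.4094 0.3086 0.092 ] R [[0.592, 0.806, -0.001], [0.806, -0.592, -0.0], [-0.001, -0.0, -1.0]] F [-0.2 -0.3 -9. ] w 0.0601
[0.440855 0.143688]
dr [-0.0001, 0.0001, 0.0136] rows [[-0.0114, 0.0123, 0.0], [-0.0113, 0.0125, 0.0], [-0.0111, 0.0126, 0.0], [-0.0109, 0.0128, 0.0], [-0.0107, 0.0129, 0.0], [-0.0106, 0.0131, 0.0], [-0.0104, 0.0132, 0.0], [-0.0102, 0.0133, 0.0], [-0.01, 0.0135, 0.0], [-0.0098, 0.0136, 0.0]]
```

View pics/w4.png

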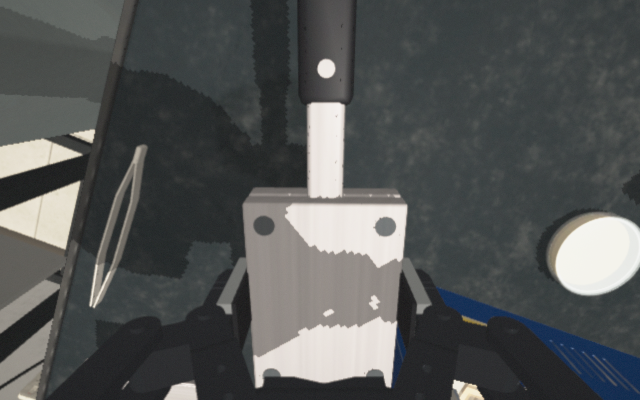

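View pics/s4c.png

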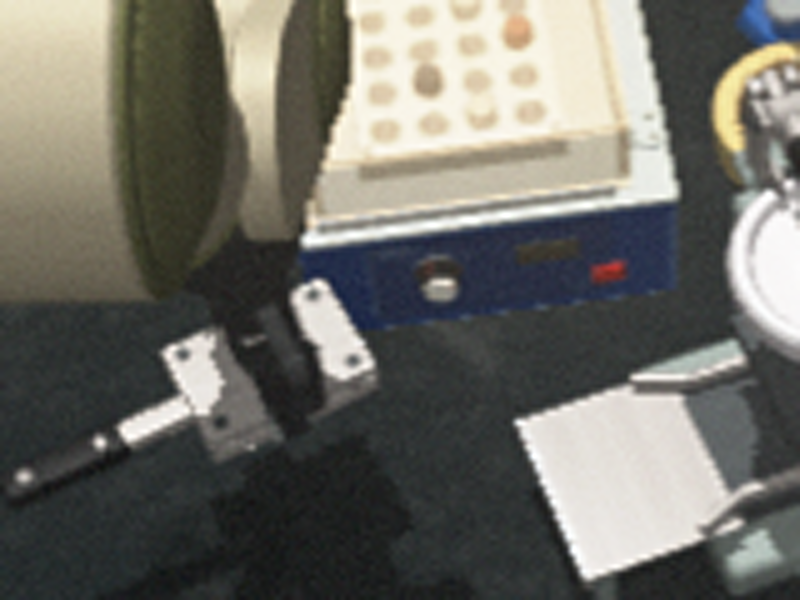

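>>> jog_arm(dr=[[0,0,0.0136],[0,0,0.0136],[0,0,0.0136],[0,0,0.0136],[0,0,0.0136],[0,0,0.0136],[0,0,0.0136],[0,0,0.0136],[0,0,0.0136],[0,0,0.0136]], slide=[[-0.0114,0.0123,0],[-0.0113,0.0125,0],[-0.0111,0.0126,0],[-0.0109,0.0128,0],[-0.0107,0.0129,0],[-0.0106,0.0131,0],[-0.0104,0.0132,0],[-0.0102,0.0133,0],[-0.01,0.0135,0],[-0.0098,0.0136,0]], gripper=[0.3,0.3,0.3,0.3,0.3,0.3,0.3,0.3,0.3,0.3])

```text
time_s: 6.5
position: [0.4412, 0.1431, 0.0919]
tool_rot: [[0.696, 0.718, -0.001], [0.718, -0.696, -0.0], [-0.001, -0.001, -1.0]]
ft_force: [0.3, 0.2, -7.2]
grip_width: 0.0601
```

>>> jog_arm(dr=[[0,0,0],[0,0,0],[0,0,0],[0,0,0],[0,0,0],[0,0,0],[0,0,0],[0,0,0],[0,0,0],[0,0,0]], slide=[[0,0,0],[0,0,0],[0,0,0.002],[0,0,0.004],[0,0,0.005],[0,0,0.005],[0,0,0.003],[0,0,0.001],[0,0,0],[0,0,0]], gripper=[0.3,0.3,0.3,0.3,0.3,0.3,0.3,0.3,0.3,0.3])

```text
time_s: 7.5
position: [0.4414, 0.1438, 0.0724]
tool_rot: [[0.696, 0.718, 0.0], [0.718, -0.696, 0.0], [0.0, 0.0, -1.0]]
ft_force: [0.0, 0.7, -7.4]
grip_width: 0.0601
```

Run:
```python
from h import *
st(); a=snap("wrist","w5"); b=snap("side","s5")
cv2.imwrite("pics/s5c.png",cv2.resize(b["pixels"][140:260,240:400],(800,600),interpolation=cv2.INTER_CUBIC));
```

```text
t 7.5 p [0.4414 0.1438 0.0724] R [[0.696, 0.718, 0.0], [0.718, -0.696, 0.0], [0.0, 0.0, -1.0]] F [ 0.   0.7 -7.4] w 0.0601
```

View pics/w5.png

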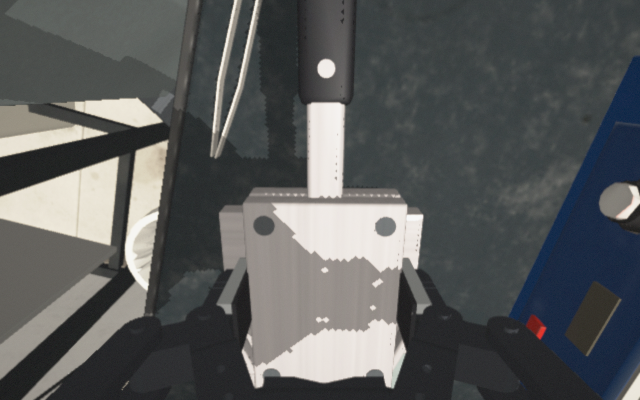

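View pics/s5c.png

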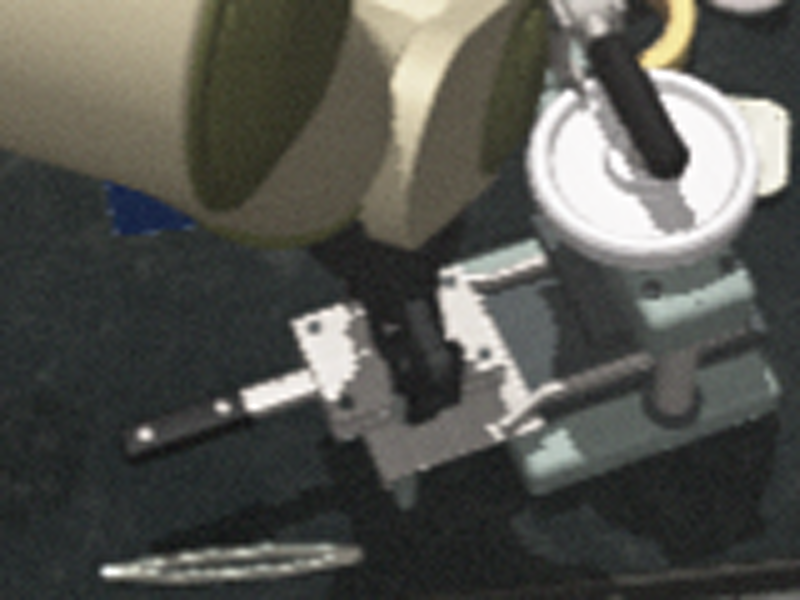

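>>> jog_arm(dr=[[0,0,0],[0,0,0],[0,0,0],[0,0,0],[0,0,0],[0,0,0],[0,0,0],[0,0,0],[0,0,0],[0,0,0]], slide=[[0,0,0.003],[0,0,0.004],[0,0,0.003],[0,0,0.001],[0,0,0.001],[0,0,0.001],[0,0,0.0005],[0,0,0],[0,0,0],[0,0,0]], gripper=[0.3,0.3,0.3,0.3,0.3,0.3,0.3,0.3,0.3,0.3])

```text
time_s: 8.6
position: [0.4413, 0.1438, 0.0589]
tool_rot: [[0.696, 0.718, 0.0], [0.718, -0.696, -0.0], [0.0, 0.0, -1.0]]
ft_force: [-0.1, 0.1, -8.6]
grip_width: 0.0602
```

>>> jog_arm(dr=[[0,0,0],[0,0,0],[0,0,0],[0,0,0],[0,0,0],[0,0,0],[0,0,0],[0,0,0],[0,0,0],[0,0,0]], slide=[[0,0,0.0003],[0,0,0.0003],[0,0,0.0002],[0,0,0],[0,0,0],[0,0,0],[0,0,0],[0,0,0],[0,0,0],[0,0,0]], gripper=[0.3,0.3,0.3,0.3,0.3,0.3,0.3,0.3,0.3,0.3])

```text
time_s: 9.6
position: [0.4414, 0.1438, 0.0586]
tool_rot: [[0.696, 0.718, 0.001], [0.718, -0.696, -0.0], [0.0, 0.001, -1.0]]
ft_force: [-2.9, 0.2, 5.7]
grip_width: 0.0607
```

Contact (force +5.7). Open and rise.

>>> jog_arm(dr=[[0,0,0],[0,0,0],[0,0,0],[0,0,0],[0,0,0],[0,0,0],[0,0,0],[0,0,0],[0,0,0],[0,0,0]], slide=[[0,0,0],[0,0,0],[0,0,0],[0,0,0],[0,0,0],[0,0,-0.002],[0,0,-0.008],[0,0,-0.015],[0,0,-0.015],[0,0,-0.012]], gripper=[0.85,0.85,0.85,0.85,0.85,0.85,0.85,0.85,0.85,0.85])

```text
time_s: 10.6
position: [0.4415, 0.1439, 0.1114]
tool_rot: [[0.696, 0.718, 0.001], [0.718, -0.696, 0.0], [0.001, 0.001, -1.0]]
ft_force: [0.5, -0.2, 0.8]
grip_width: 0.0791
```

Run:
```python
from h import *
st(); a=snap("wrist","w6"); b=snap("side","s6")
cv2.imwrite("pics/s6c.png",cv2.resize(b["pixels"][140:260,240:400],(800,600),interpolation=cv2.INTER_CUBIC));
```

```text
t 10.6 p [0.4415 0.1439 0.1114] R [[0.696, 0.718, 0.001], [0.718, -0.696, 0.0], [0.001, 0.001, -1.0]] F [ 0.5 -0.2  0.8] w 0.0791
```

View pics/w6.png

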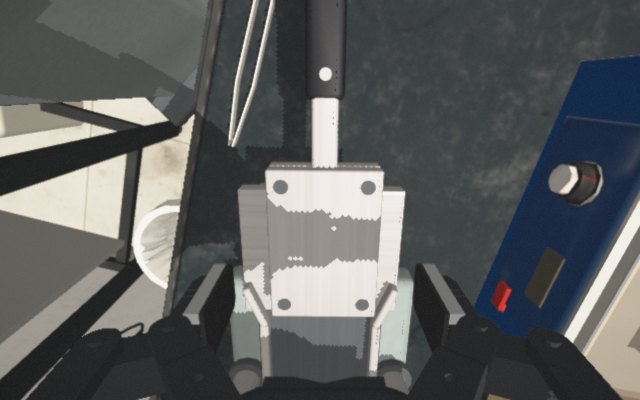

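View pics/s6c.png

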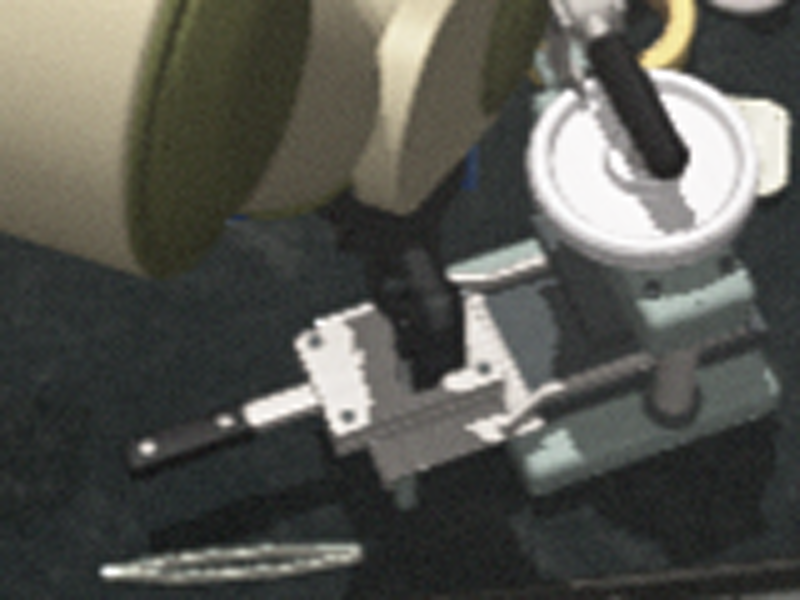

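Run:
```python
import cv2
a=cv2.imread("pics/w6.png")
cv2.imwrite("pics/w6c.png",cv2.resize(a[150:390,220:420],(500*1,600),interpolation=cv2.INTER_CUBIC))
```

```text
(no output)
```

View pics/w6c.png

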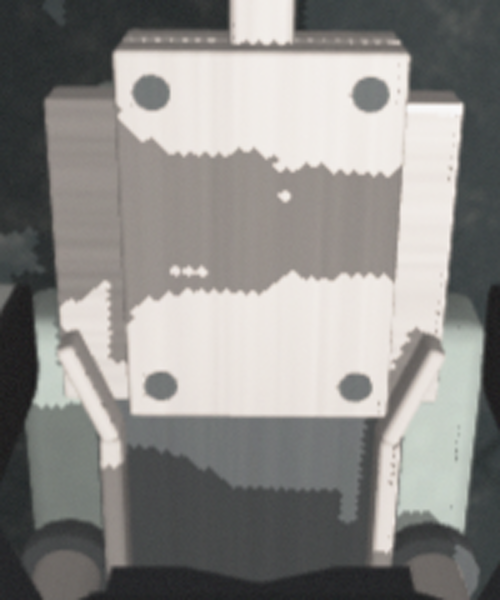

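Run:
```python
from h import *
w=load("pics/w6.npz")
A=lambda l,o,k:np.array(l,float)/k+np.array(o)-.5+.5/k
m=A([(408,53),(386,415),(131,415),(115,53)],(220,150),2.5)
mL=[[-.045,.031,.07],[.045,.031,.07],[.045,-.031,.07],[-.045,-.031,.07]]
pm,r=fit([(w,mL,m)],[.44,.14,-.7]); print("mould",pm[:2],np.degrees(pm[2]),r.round(1).tolist())
q=A([(462,103),(46,100),(385,442),(122,440)],(220,150),2.5)
qL=[[-.153,.05,.048],[-.153,-.05,.048],[-.063,.0335,.058],[-.063,-.0335,.058]]
pp,r=fit([(w,qL,q)],[.53,.05,-.7]); print("press",pp[:2],np.degrees(pp[2]),r.round(1).tolist())
d=rz(-pp[2])@np.array([pm[0]-pp[0],pm[1]-pp[1],0]); print("mould in press",d)
s=st(); T=s["tool_rot"]; print("mould center in tool", T.T@(np.array([pm[0],pm[1],.059])-s["position"]))
x=rz(pm[2])[:,0]; h=np.array([pm[0],pm[1],0])-.118*x; print("handle grasp",h)
plan([*h[:2],.1114],np.degrees(pm[2])+90,7)
```

```text
mould [0.44528067 0.14125692] -44.38114114117252 [[1.6, -0.6], [1.1, 1.6], [-0.7, 1.2], [-1.9, -1.2]]
press [0.53360136 0.05281812] -44.38741729126834 [[1.7, -1.1], [-1.3, -0.7], [-1.0, 1.0], [0.6, 1.4]]
mould in press [-0.1249798   0.00141981  0.        ]
t 10.7 p [0.4421 0.1439 0.1117] R [[0.696, 0.718, 0.004], [0.718, -0.696, 0.0], [0.003, 0.002, -1.0]] F [ 0.1 -0.4  0. ] w 0.0791
mould center in tool [0.00020888 0.00401387 0.05273342]
handle grasp [0.36094572 0.22378944 0.        ]
dr [0.0003, -0.0004, 0.0007] rows [[0.0001, -0.0163, 0.0]]
```

>>> jog_arm(dr=[[0,0,0],[0,0,0],[0,0,0],[0,0,0],[0,0,0],[0,0,0],[0,0,0],[0,0,0],[0,0,0],[0,0,0]], slide=[[0,-0.008,0],[0,-0.016,0],[0,-0.018,0],[0,-0.018,0],[0,-0.018,0],[0,-0.018,0],[0,-0.014,0],[0,-0.004,0],[0,0,0],[0,0,0]], gripper=[0.3,0.1,0,0,0,0,0,0,0,0])

```text
time_s: 11.7
position: [0.3598, 0.223, 0.11]
tool_rot: [[0.696, 0.718, 0.0], [0.718, -0.696, -0.0], [0.0, 0.0, -1.0]]
ft_force: [-0.7, 0.0, -0.2]
grip_width: 0.0429
```

>>> jog_arm(dr=[[0,0,0],[0,0,0],[0,0,0],[0,0,0],[0,0,0],[0,0,0],[0,0,0],[0,0,0],[0,0,0],[0,0,0]], slide=[[0,0,0.006],[0,0,0.01],[0,0,0.01],[0,0,0.01],[0,0,0.008],[0,0,0.003],[0,0,0.0005],[0,0,0],[0,0,0],[0,0,0]], gripper=[0,0,0,0,0,0,0,0,0,0])

```text
time_s: 12.7
position: [0.3596, 0.2232, 0.0628]
tool_rot: [[0.696, 0.718, 0.001], [0.718, -0.696, 0.0], [0.001, 0.0, -1.0]]
ft_force: [1.1, -0.3, -0.0]
grip_width: 0.0426
```

Run:
```python
from h import *
st(); a=snap("wrist","w7"); b=snap("side","s7")
cv2.imwrite("pics/s7c.png",cv2.resize(b["pixels"][140:260,220:380],(800,600),interpolation=cv2.INTER_CUBIC));
```

```text
t 12.7 p [0.3596 0.2232 0.0628] R [[0.696, 0.718, 0.001], [0.718, -0.696, 0.0], [0.001, 0.0, -1.0]] F [ 1.1 -0.3 -0. ] w 0.0426
```

View pics/w7.png

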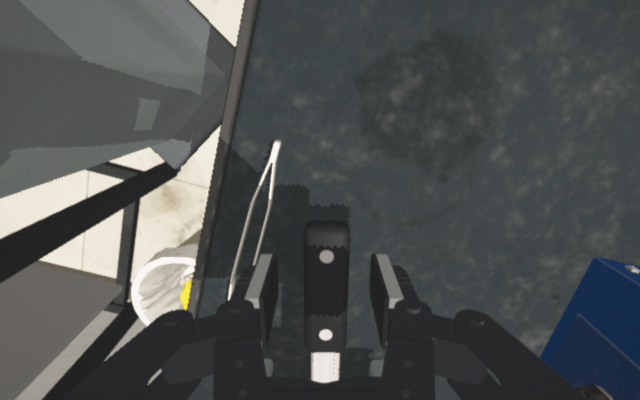

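View pics/s7c.png

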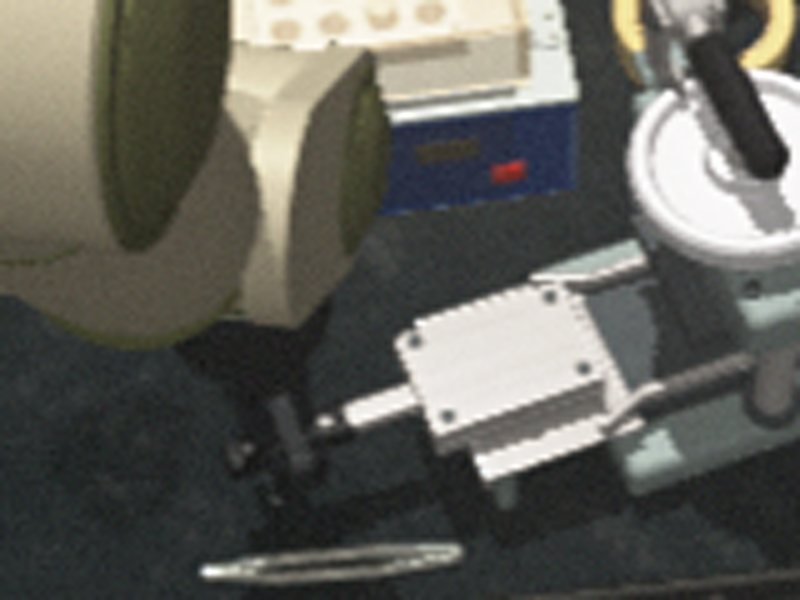

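>>> jog_arm(dr=[[0,0,0],[0,0,0],[0,0,0],[0,0,0],[0,0,0],[0,0,0],[0,0,0],[0,0,0],[0,0,0],[0,0,0]], slide=[[0,0,0],[0,0,0],[0,0,0],[0,0,0],[0,0,0],[0,0,0],[0,0,0],[0,0.002,0],[0,0.004,0],[0,0.004,0]], gripper=[-0.8,-0.8,-0.8,-0.8,-0.8,-0.8,-0.8,-0.8,-0.8,-0.8], force=45)

```text
time_s: 13.8
position: [0.3658, 0.2164, 0.0625]
tool_rot: [[0.696, 0.718, -0.002], [0.718, -0.696, 0.001], [-0.001, -0.002, -1.0]]
ft_force: [-5.3, 4.0, 4.8]
grip_width: 0.0184
```

Run:
```python
from h import *
s=st(); print(s["tool_rot"].T@s["ft_force"])
```

```text
t 13.8 p [0.3658 0.2164 0.0625] R [[0.696, 0.718, -0.002], [0.718, -0.696, 0.001], [-0.001, -0.002, -1.0]] F [-5.3  4.   4.8] w 0.0184
[-0.76097167 -6.59306495 -4.74692143]
```

>>> jog_arm(dr=[[0,0,0],[0,0,0],[0,0,0],[0,0,0],[0,0,0],[0,0,0],[0,0,0],[0,0,0],[0,0,0],[0,0,0]], slide=[[0,0.008,0],[0,0.01,0],[0,0.01,0],[0,0.01,0],[0,0.01,0],[0,0.01,0],[0,0.01,0],[0,0.006,0],[0,0.002,0],[0,0,0]], gripper=[-0.8,-0.8,-0.8,-0.8,-0.8,-0.8,-0.8,-0.8,-0.8,-0.8])

```text
time_s: 14.8
position: [0.4206, 0.1633, 0.0625]
tool_rot: [[0.696, 0.718, -0.002], [0.718, -0.696, 0.0], [-0.001, -0.002, -1.0]]
ft_force: [-3.8, 1.5, 5.5]
grip_width: 0.0184
```

Run:
```python
from h import *
s=st(); print(s["tool_rot"].T@s["ft_force"])
b=snap("side","s8")
cv2.imwrite("pics/s8c.png",cv2.resize(b["pixels"][140:260,260:420],(800,600),interpolation=cv2.INTER_CUBIC));
```

```text
t 14.8 p [0.4206 0.1633 0.0625] R [[0.696, 0.718, -0.002], [0.718, -0.696, 0.0], [-0.001, -0.002, -1.0]] F [-3.8  1.5  5.5] w 0.0184
[-1.5295979  -3.76911396 -5.50342138]
```

View pics/s8c.png

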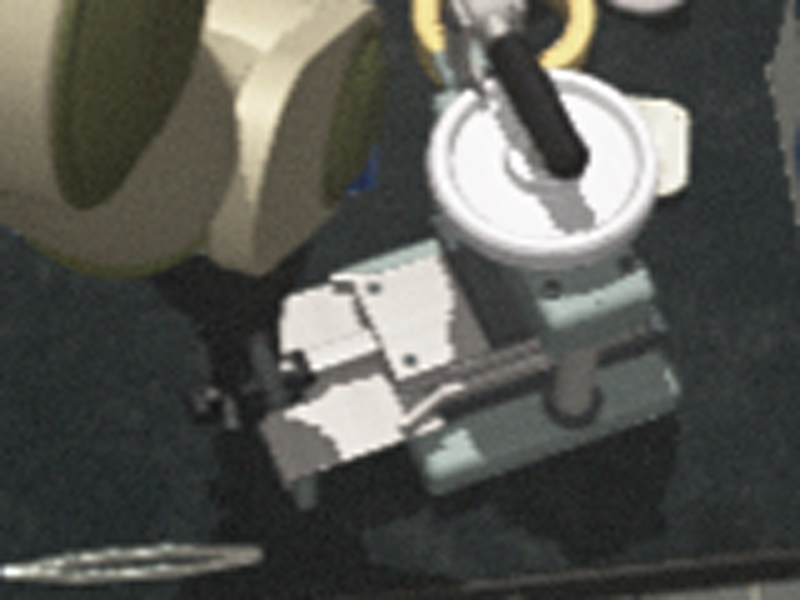

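>>> jog_arm(dr=[[0,0,0],[0,0,0],[0,0,0],[0,0,0],[0,0,0],[0,0,0],[0,0,0],[0,0,0],[0,0,0],[0,0,0]], slide=[[0,0.005,0],[0,0.006,0],[0,0.006,0],[0,0.006,0],[0,0.006,0],[0,0.004,0],[0,0.002,0],[0,0.001,0],[0,0,0],[0,0,0]], gripper=[-0.8,-0.8,-0.8,-0.8,-0.8,-0.8,-0.8,-0.8,-0.8,-0.8])

```text
time_s: 15.85
position: [0.4457, 0.1386, 0.0624]
tool_rot: [[0.696, 0.718, -0.003], [0.718, -0.696, 0.001], [-0.001, -0.003, -1.0]]
ft_force: [-5.4, 4.1, 6.7]
grip_width: 0.0184
```

Run:
```python
from h import *
s=st(); print(s["tool_rot"].T@s["ft_force"])
```

```text
t 15.85 p [0.4457 0.1386 0.0624] R [[0.696, 0.718, -0.003], [0.718, -0.696, 0.001], [-0.001, -0.003, -1.0]] F [-5.4  4.1  6.7] w 0.0184
[-0.79652343 -6.710807   -6.64287582]
```

>>> jog_arm(dr=[[0,0,0],[0,0,0],[0,0,0],[0,0,0],[0,0,0],[0,0,0],[0,0,0],[0,0,0],[0,0,0],[0,0,0]], slide=[[0,0.001,0],[0,0.001,0],[0,0.001,0],[0,0.001,0],[0,0.0005,0],[0,0.0005,0],[0,0.0005,0],[0,0.0005,0],[0,0,0],[0,0,0]], gripper=[-0.8,-0.8,-0.8,-0.8,-0.8,-0.8,-0.8,-0.8,-0.8,-0.8])

```text
time_s: 16.85
position: [0.4498, 0.1346, 0.0624]
tool_rot: [[0.696, 0.718, -0.003], [0.718, -0.696, 0.001], [-0.002, -0.003, -1.0]]
ft_force: [-7.0, 5.2, 7.3]
grip_width: 0.0185
```

Run:
```python
from h import *
s=st(); print(s["tool_rot"].T@s["ft_force"])
```

```text
t 16.85 p [0.4498 0.1346 0.0624] R [[0.696, 0.718, -0.003], [0.718, -0.696, 0.001], [-0.002, -0.003, -1.0]] F [-7.   5.2  7.3] w 0.0185
[-1.17439834 -8.69467637 -7.24300956]
```

>>> jog_arm(dr=[[0,0,0],[0,0,0],[0,0,0],[0,0,0],[0,0,0],[0,0,0],[0,0,0],[0,0,0],[0,0,0],[0,0,0]], slide=[[0,0.0005,0],[0,0.0005,0],[0,0.0005,0],[0,0.0005,0],[0,0.0005,0],[0,0.0005,0],[0,0,0],[0,0,0],[0,0,0],[0,0,0]], gripper=[-0.8,-0.8,-0.8,-0.8,-0.8,-0.8,-0.8,-0.8,-0.8,-0.8])

```text
time_s: 17.85
position: [0.4507, 0.1337, 0.0624]
tool_rot: [[0.696, 0.718, -0.006], [0.718, -0.696, 0.003], [-0.002, -0.007, -1.0]]
ft_force: [-10.6, 13.7, 11.2]
grip_width: 0.0186
```

Run:
```python
from h import *
s=st(); print(s["tool_rot"].T@s["ft_force"])
```

```text
t 17.85 p [0.4507 0.1337 0.0624] R [[0.696, 0.718, -0.006], [0.718, -0.696, 0.003], [-0.002, -0.007, -1.0]] F [-10.6  13.7  11.2] w 0.0186
[  2.42594521 -17.28678239 -11.04906002]
```

>>> jog_arm(dr=[[0,0,0],[0,0,0],[0,0,0],[0,0,0],[0,0,0],[0,0,0],[0,0,0],[0,0,0],[0,0,0],[0,0,0]], slide=[[0,0,0],[0,0,0],[0,0,0],[0,0,0],[0,0,-0.004],[0,0,-0.01],[0,-0.005,-0.02],[0,-0.01,-0.025],[0,-0.01,-0.025],[0,-0.01,-0.025]], gripper=[0,0,0,0,0,0,0,0,0,0])

```text
time_s: 18.85
position: [0.428, 0.1565, 0.1734]
tool_rot: [[0.696, 0.718, 0.001], [0.718, -0.696, 0.0], [0.001, 0.001, -1.0]]
ft_force: [0.9, -0.4, -0.5]
grip_width: 0.0425
```

Run:
```python
from h import *
s=st(); print(s["q"].round(1))
b=snap("wrist","w9")
```

```text
t 18.85 p [0.428  0.1565 0.1734] R [[0.696, 0.718, 0.001], [0.718, -0.696, 0.0], [0.001, 0.001, -1.0]] F [ 0.9 -0.4 -0.5] w 0.0425
[  5.1  16.5  95.2  -0.   68.3 -40.7]
```

View pics/w9.png

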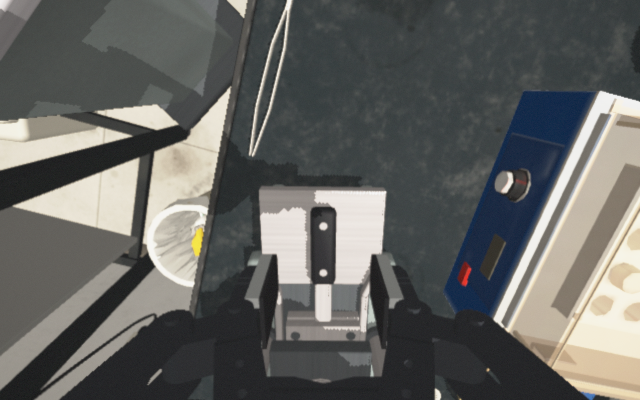

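>>> jog_arm(dr=[[0,0,0.13],[0,0,0.13],[0,0,0.13],[0,0,0.13],[0,0,0.13],[0,0,0.13],[0,0,0.13],[0,0,0.13],[0,0,0.13],[0,0,0.13]], slide=[[0,0,-0.014],[0,0,-0.014],[0,0,-0.014],[0,0,-0.014],[0,0,-0.014],[0,0,-0.014],[0,0,-0.014],[0,0,-0.014],[0,0,-0.01],[0,0,-0.006]], gripper=[0,0,0,0,0,0,0,0,0,0])

```text
time_s: 19.9
position: [0.4283, 0.1563, 0.301]
tool_rot: [[0.875, -0.483, 0.002], [-0.483, -0.875, 0.0], [0.002, -0.001, -1.0]]
ft_force: [0.2, 0.5, -0.2]
grip_width: 0.0429
```

Run:
```python
from h import *
s=st(); 
plan([.5252,.0442,.300],-44.4,7)
```

```text
t 19.9 p [0.4283 0.1563 0.301 ] R [[0.875, -0.483, 0.002], [-0.483, -0.875, 0.0], [0.002, -0.001, -1.0]] F [ 0.2  0.5 -0.2] w 0.0429
dr [-0.0002, -0.0002, 0.0386] rows [[0.0199, 0.0073, 0.0002], [0.0201, 0.0066, 0.0002], [0.0204, 0.0058, 0.0002], [0.0206, 0.005, 0.0002], [0.0207, 0.0042, 0.0002], [0.0209, 0.0034, 0.0002], [0.021, 0.0026, 0.0001]]
```

>>> jog_arm(dr=[[0,0,0.0386],[0,0,0.0386],[0,0,0.0386],[0,0,0.0386],[0,0,0.0386],[0,0,0.0386],[0,0,0.0386],[0,0,0],[0,0,0],[0,0,0]], slide=[[0.0199,0.0073,0],[0.0201,0.0066,0],[0.0204,0.0058,0],[0.0206,0.005,0],[0.0207,0.0042,0],[0.0209,0.0034,0],[0.021,0.0026,0],[0,0,0],[0,0,0],[0,0,0]], gripper=[0,0,0,0,0,0,0,0,0,0])

```text
time_s: 20.9
position: [0.5253, 0.0452, 0.2999]
tool_rot: [[0.719, -0.695, 0.0], [-0.695, -0.719, 0.0], [0.0, -0.0, -1.0]]
ft_force: [-0.3, 1.1, 0.0]
grip_width: 0.0428
```

Run:
```python
from h import *
s=st(); w=snap("wrist","w10")
P=body([.5336,.0528,np.radians(-44.4)],[[0,.07,.202],[0,-.029,.202],[0,-.012,.202],[0,0,.178],[.055,0,.177],[-.055,0,.177],[0,.055,.177],[0,-.055,.177],[0,.088,.208]])
print(proj(w,P).round(1).tolist())
cv2.imwrite("pics/w10c.png",cv2.resize(w["pixels"][100:400,170:490],(640,600),interpolation=cv2.INTER_CUBIC))
```

```text
t 20.9 p [0.5253 0.0452 0.2999] R [[0.719, -0.695, 0.0], [-0.695, -0.719, 0.0], [0.0, -0.0, -1.0]] F [-0.3  1.1  0. ] w 0.0428
[[325.2, 88.1], [324.0, 231.9], [324.2, 209.8], [324.2, 184.4], [395.8, 184.5], [252.4, 183.6], [324.8, 110.0], [323.7, 248.9], [325.5, 56.6]]
```

View pics/w10c.png

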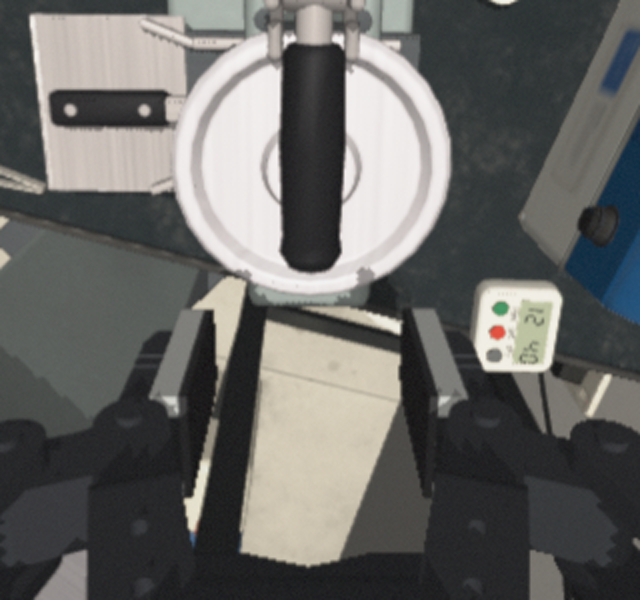

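>>> jog_arm(dr=[[0,0,0],[0,0,0],[0,0,0],[0,0,0],[0,0,0],[0,0,0],[0,0,0],[0,0,0],[0,0,0],[0,0,0]], slide=[[0.0007,0,0.01],[0,0,0.016],[0,0,0.018],[0,0,0.018],[0,0,0.018],[0,0,0.012],[0,0,0.007],[0,0,0.003],[0,0,0],[0,0,0]], gripper=[0,0,0,0,0,0,0,0,0,0])

```text
time_s: 21.95
position: [0.5265, 0.0442, 0.198]
tool_rot: [[0.719, -0.695, 0.001], [-0.695, -0.719, -0.0], [0.001, -0.001, -1.0]]
ft_force: [-0.4, 0.7, 0.4]
grip_width: 0.0428
```

Run:
```python
from h import *
s=st(); w=snap("wrist","w11"); b=snap("side","s11")
cv2.imwrite("pics/s11c.png",cv2.resize(b["pixels"][100:260,280:460],(675,600),interpolation=cv2.INTER_CUBIC))
```

```text
t 21.95 p [0.5265 0.0442 0.198 ] R [[0.719, -0.695, 0.001], [-0.695, -0.719, -0.0], [0.001, -0.001, -1.0]] F [-0.4  0.7  0.4] w 0.0428
```

View pics/w11.png

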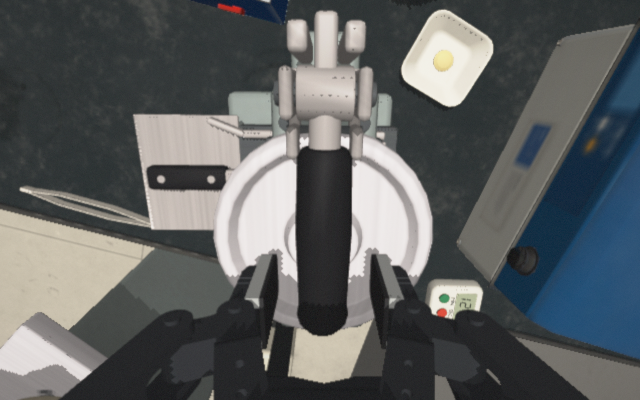

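View pics/s11c.png

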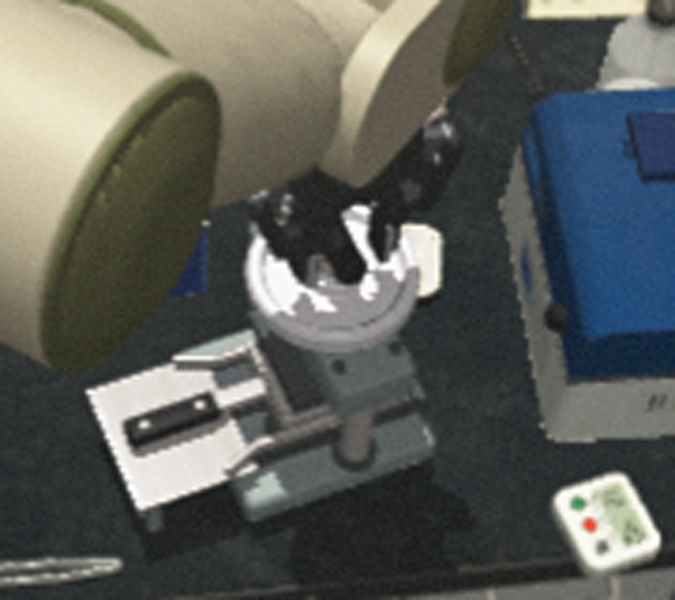

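>>> jog_arm(dr=[[0,0,0],[0,0,0],[0,0,0],[0,0,0],[0,0,0],[0,0,0],[0,0,0],[0,0,0],[0,0,0],[0,0,0]], slide=[[0,0,0],[0,0,0],[0,0,0],[0,0,0],[0,0,0],[0,0,0],[0,0,0],[0,0,0],[0,0,0],[0,0,0]], gripper=[-0.75,-0.75,-0.75,-0.75,-0.75,-0.75,-0.75,-0.75,-0.75,-0.75], force=25)

```text
time_s: 23.05
position: [0.5263, 0.0442, 0.1975]
tool_rot: [[0.718, -0.696, 0.0], [-0.696, -0.718, 0.0], [-0.0, -0.0, -1.0]]
ft_force: [-0.2, 2.2, 2.2]
grip_width: 0.0212
```

Run:
```python
from h import *
s=st(); print((s["tool_rot"].T@s["ft_force"]).round(1))
L=.0811
for a,b,n in ((0,.8,10),(.8,1.57,10)):
    t=np.linspace(a,b,n+1); y=L*np.cos(t); z=-L*np.sin(t)
    print([[0,round(float(u),4),round(float(v),4)] for u,v in zip(np.diff(y),np.diff(z))])
```

```text
t 23.05 p [0.5263 0.0442 0.1975] R [[0.718, -0.696, 0.0], [-0.696, -0.718, 0.0], [-0.0, -0.0, -1.0]] F [-0.2  2.2  2.2] w 0.0212
[-1.7 -1.4 -2.2]
[[0, -0.0003, -0.0065], [0, -0.0008, -0.0064], [0, -0.0013, -0.0064], [0, -0.0018, -0.0062], [0, -0.0023, -0.0061], [0, -0.0028, -0.0059], [0, -0.0032, -0.0056], [0, -0.0037, -0.0054], [0, -0.0041, -0.005], [0, -0.0045, -0.0047]]
[[0, -0.0046, -0.0042], [0, -0.0049, -0.0038], [0, -0.0052, -0.0034], [0, -0.0055, -0.003], [0, -0.0057, -0.0026], [0, -0.0059, -0.0021], [0, -0.006, -0.0017], [0, -0.0061, -0.0012], [0, -0.0062, -0.0007], [0, -0.0062, -0.0002]]
```

>>> jog_arm(dr=[[0,0,0],[0,0,0],[0,0,0],[0,0,0],[0,0,0],[0,0,0],[0,0,0],[0,0,0],[0,0,0],[0,0,0]], slide=[[0,-0.0003,-0.0065],[0,-0.0008,-0.0064],[0,-0.0013,-0.0064],[0,-0.0018,-0.0062],[0,-0.0023,-0.0061],[0,-0.0028,-0.0059],[0,-0.0032,-0.0056],[0,-0.0037,-0.0054],[0,-0.0041,-0.005],[0,-0.0045,-0.0047]], gripper=[-0.75,-0.75,-0.75,-0.75,-0.75,-0.75,-0.75,-0.75,-0.75,-0.75])

```text
time_s: 24.05
position: [0.5437, 0.0621, 0.2559]
tool_rot: [[0.718, -0.696, -0.001], [-0.696, -0.718, -0.0], [-0.0, 0.001, -1.0]]
ft_force: [0.6, -0.0, -6.5]
grip_width: 0.021
```

Run:
```python
from h import *
s=st(); print((s["tool_rot"].T@s["ft_force"]).round(1)); w=snap("wrist","w12")
```

```text
t 24.05 p [0.5437 0.0621 0.2559] R [[0.718, -0.696, -0.001], [-0.696, -0.718, -0.0], [-0.0, 0.001, -1.0]] F [ 0.6 -0.  -6.5] w 0.021
[ 0.4 -0.4  6.5]
```

View pics/w12.png

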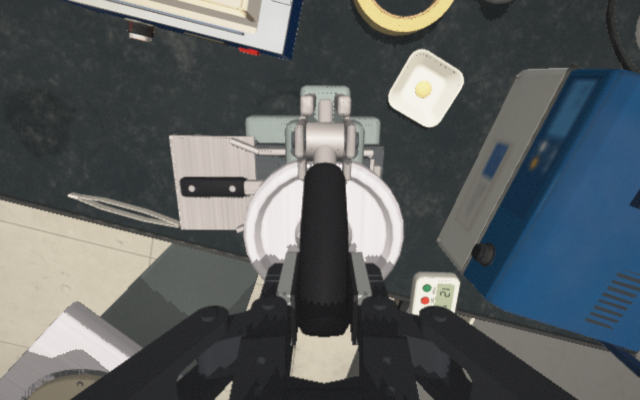

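>>> jog_arm(dr=[[0,0,0],[0,0,0],[0,0,0],[0,0,0],[0,0,0],[0,0,0],[0,0,0],[0,0,0],[0,0,0],[0,0,0]], slide=[[0,-0.0046,-0.0042],[0,-0.0049,-0.0038],[0,-0.0052,-0.0034],[0,-0.0055,-0.003],[0,-0.0057,-0.0026],[0,-0.0059,-0.0021],[0,-0.006,-0.0017],[0,-0.0061,-0.0012],[0,-0.0062,-0.0007],[0,-0.0062,-0.0002]], gripper=[-0.75,-0.75,-0.75,-0.75,-0.75,-0.75,-0.75,-0.75,-0.75,-0.75])

```text
time_s: 25.1
position: [0.5832, 0.1028, 0.2791]
tool_rot: [[0.718, -0.696, 0.001], [-0.696, -0.718, -0.0], [0.001, -0.0, -1.0]]
ft_force: [-0.8, -3.1, -1.1]
grip_width: 0.0208
```

>>> jog_arm(dr=[[0,0,0],[0,0,0],[0,0,0],[0,0,0],[0,0,0],[0,0,0],[0,0,0],[0,0,0],[0,0,0],[0,0,0]], slide=[[0,-0.001,0],[0,-0.001,0],[0,0,0],[0,0,0],[0,0,0],[0,0,0],[0,0,0],[0,0,0],[0,0,0],[0,0,0]], gripper=[-0.75,-0.75,-0.75,-0.75,-0.75,-0.75,-0.75,-0.75,-0.75,-0.75])

```text
time_s: 26.1
position: [0.5842, 0.1039, 0.2789]
tool_rot: [[0.718, -0.696, 0.001], [-0.696, -0.718, -0.0], [0.0, -0.0, -1.0]]
ft_force: [0.5, -2.9, 5.9]
grip_width: 0.0209
```

Run:
```python
from h import *
s=st(); print((s["tool_rot"].T@s["ft_force"]).round(1)); w=snap("wrist","w13"); b=snap("side","s13"); c=snap("scene","c13")
cv2.imwrite("pics/s13c.png",cv2.resize(b["pixels"][80:240,280:460],(675,600),interpolation=cv2.INTER_CUBIC))
cv2.imwrite("pics/c13c.png",cv2.resize(c["pixels"][120:260,280:440],(686,600),interpolation=cv2.INTER_CUBIC))
```

```text
t 26.1 p [0.5842 0.1039 0.2789] R [[0.718, -0.696, 0.001], [-0.696, -0.718, -0.0], [0.0, -0.0, -1.0]] F [ 0.5 -2.9  5.9] w 0.0209
[ 2.4  1.7 -5.9]
```

View pics/w13.png

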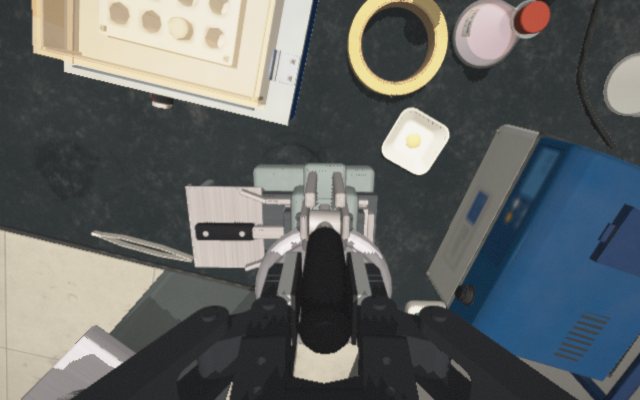

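View pics/s13c.png

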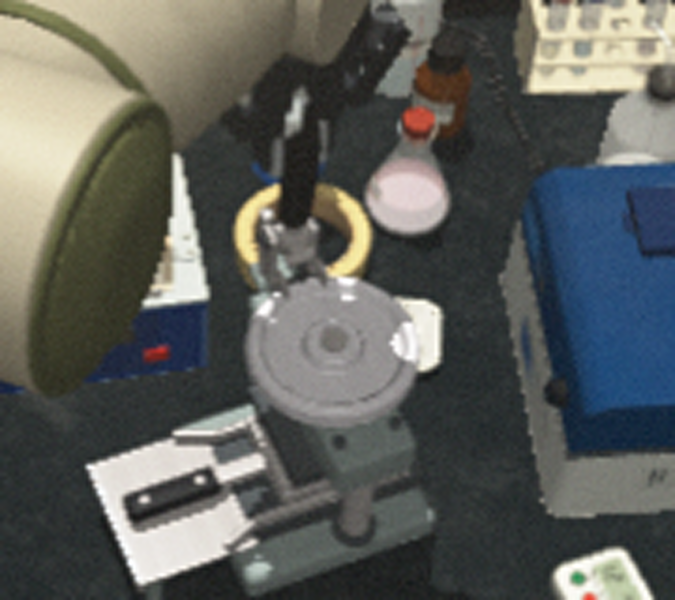

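View pics/c13c.png

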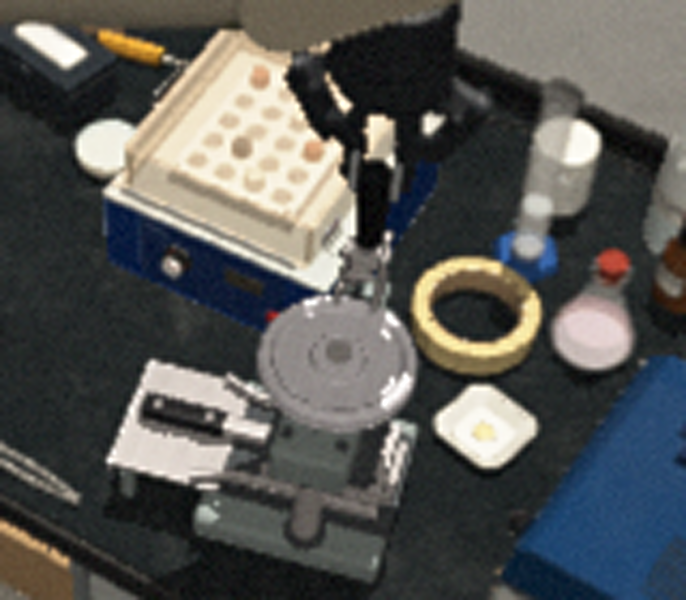

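Run:
```python
from h import *
w=load("pics/w13.npz")
for th in (1.40,1.5,1.57):
    c,s=np.cos(th),np.sin(th)
    f=lambda r: [0,.07-r*c,.202+r*s]
    P=body([.5336,.0528,np.radians(-44.4)],[f(.0),f(.019),f(.099)]); print(th,proj(w,P).round(1).tolist())
cv2.imwrite("pics/w13c.png",cv2.resize(w["pixels"][190:370,250:400],(500,600),interpolation=cv2.INTER_CUBIC))
```

```text
1.4 [[322.5, 222.4], [322.4, 239.0], [322.0, 353.6]]
1.5 [[322.5, 222.4], [322.4, 236.3], [322.1, 335.3]]
1.57 [[322.5, 222.4], [322.5, 234.3], [322.2, 320.7]]
```

View pics/w13c.png

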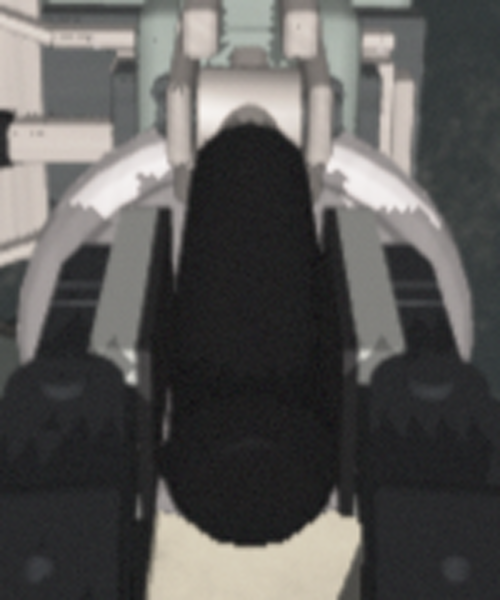

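>>> jog_arm(dr=[[0,0,0],[0,0,0],[0,0,0],[0,0,0],[0,0,0],[0,0,0],[0,0,0],[0,0,0],[0,0,0],[0,0,0]], slide=[[0,-0.001,0],[0,-0.001,0],[0,-0.001,0],[0,-0.001,0],[0,0,0],[0,0,0],[0,0,0],[0,0,0],[0,0,0],[0,0,0]], gripper=[-0.75,-0.75,-0.75,-0.75,-0.75,-0.75,-0.75,-0.75,-0.75,-0.75])

```text
time_s: 27.25
position: [0.587, 0.1067, 0.2787]
tool_rot: [[0.718, -0.696, 0.0], [-0.696, -0.718, -0.0], [0.0, -0.0, -1.0]]
ft_force: [0.9, -3.8, 5.3]
grip_width: 0.0207
```

Run:
```python
from h import *
s=st(); print((s["tool_rot"].T@s["ft_force"]).round(1)); w=snap("wrist","w14")
cv2.imwrite("pics/w14c.png",cv2.resize(w["pixels"][190:370,250:400],(500,600),interpolation=cv2.INTER_CUBIC))
```

```text
t 27.25 p [0.587  0.1067 0.2787] R [[0.718, -0.696, 0.0], [-0.696, -0.718, -0.0], [0.0, -0.0, -1.0]] F [ 0.9 -3.8  5.3] w 0.0207
[ 3.3  2.  -5.3]
```

View pics/w14c.png

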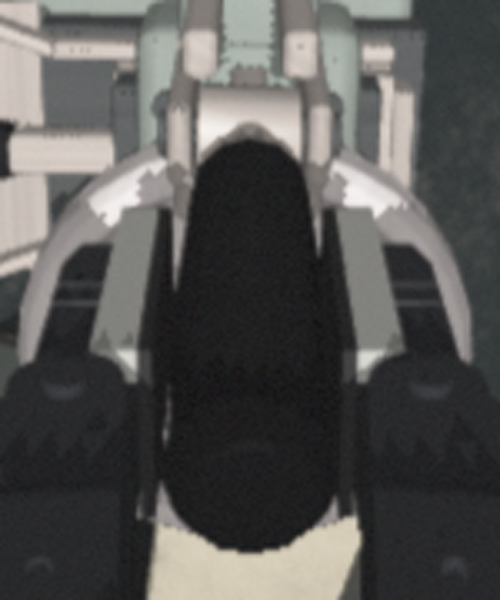

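>>> jog_arm(dr=[[0,0,0],[0,0,0],[0,0,0],[0,0,0],[0,0,0],[0,0,0],[0,0,0],[0,0,0],[0,0,0],[0,0,0]], slide=[[0,-0.001,0],[0,-0.001,0],[0,-0.001,0],[0,-0.001,0],[0,0,0],[0,0,0],[0,0,0],[0,0,0],[0,0,0],[0,0,0]], gripper=[-0.75,-0.75,-0.75,-0.75,-0.75,-0.75,-0.75,-0.75,-0.75,-0.75])

```text
time_s: 28.3
position: [0.5896, 0.1097, 0.2784]
tool_rot: [[0.718, -0.696, -0.0], [-0.696, -0.718, 0.0], [-0.0, 0.0, -1.0]]
ft_force: [0.1, -3.5, -0.7]
grip_width: 0.0204
```

Run:
```python
from h import *
s=st(); print((s["tool_rot"].T@s["ft_force"]).round(1)); w=snap("wrist","w15")
a=w["pixels"][190:370,250:400]; b=cv2.imread("pics/w14.png")[190:370,250:400]
cv2.imwrite("pics/w15c.png",cv2.resize(np.hstack([b,a]),(800,480),interpolation=cv2.INTER_CUBIC))
for th in (1.40,1.5,1.57):
    c,s=np.cos(th),np.sin(th)
    f=lambda r: [0,.07-r*c,.202+r*s]
    P=body([.5336,.0528,np.radians(-44.4)],[f(.0),f(.019),f(.099),[0,.088,.208]]); print(th,proj(w,P).round(1).tolist())
```

```text
t 28.3 p [0.5896 0.1097 0.2784] R [[0.718, -0.696, -0.0], [-0.696, -0.718, 0.0], [-0.0, 0.0, -1.0]] F [ 0.1 -3.5 -0.7] w 0.0204
[2.5 2.4 0.7]
1.4 [[322.8, 233.8], [322.7, 251.2], [322.3, 370.4], [323.0, 211.2]]
1.5 [[322.8, 233.8], [322.8, 248.6], [322.4, 352.9], [323.0, 211.2]]
1.57 [[322.8, 233.8], [322.8, 246.6], [322.5, 338.8], [323.0, 211.2]]
```

View pics/w15c.png

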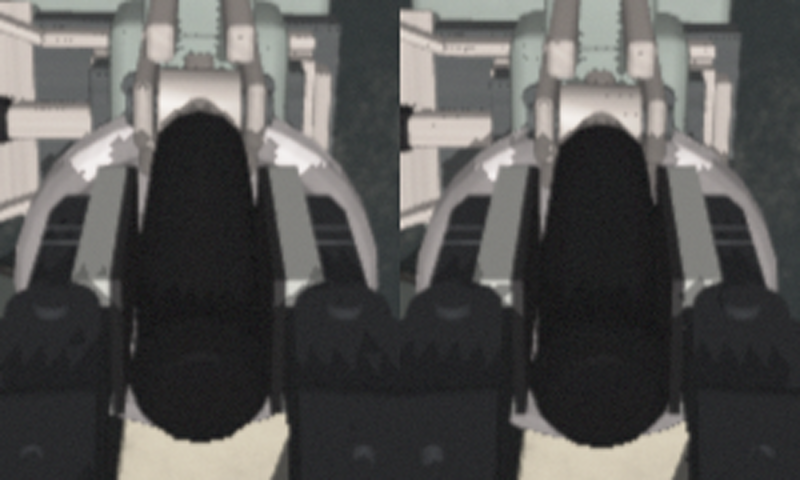

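>>> jog_arm(dr=[[0,0,0],[0,0,0],[0,0,0],[0,0,0],[0,0,0],[0,0,0],[0,0,0],[0,0,0],[0,0,0],[0,0,0]], slide=[[0,-0.001,0],[0,-0.001,0],[0,-0.001,0],[0,0,0],[0,0,0],[0,0,0],[0,0,0],[0,0,0],[0,0,0],[0,0,0]], gripper=[-0.75,-0.75,-0.75,-0.75,-0.75,-0.75,-0.75,-0.75,-0.75,-0.75])

```text
time_s: 29.35
position: [0.5917, 0.1118, 0.2784]
tool_rot: [[0.718, -0.696, -0.001], [-0.696, -0.718, -0.0], [-0.0, 0.0, -1.0]]
ft_force: [-2.4, -4.7, -4.4]
grip_width: 0.0191
```

Run:
```python
from h import *
s=st(); print((s["tool_rot"].T@s["ft_force"]).round(1)); w=snap("wrist","w16"); c=snap("scene","c16")
a=w["pixels"][190:370,250:400]; b=cv2.imread("pics/w15.png")[190:370,250:400]
cv2.imwrite("pics/w16c.png",cv2.resize(np.hstack([b,a]),(800,480),interpolation=cv2.INTER_CUBIC))
cv2.imwrite("pics/c16c.png",cv2.resize(c["pixels"][140:220,320:420],(750,600),interpolation=cv2.INTER_CUBIC))
```

```text
t 29.35 p [0.5917 0.1118 0.2784] R [[0.718, -0.696, -0.001], [-0.696, -0.718, -0.0], [-0.0, 0.0, -1.0]] F [-2.4 -4.7 -4.4] w 0.0191
[1.6 5.  4.4]
```

View pics/w16c.png

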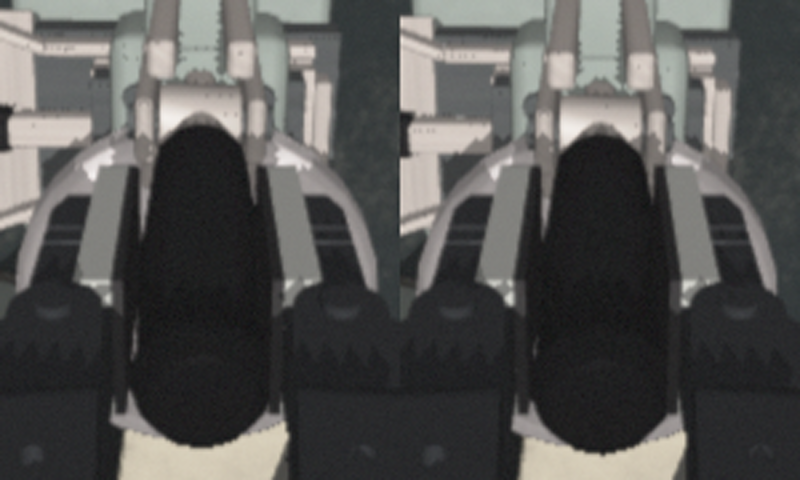

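View pics/c16c.png

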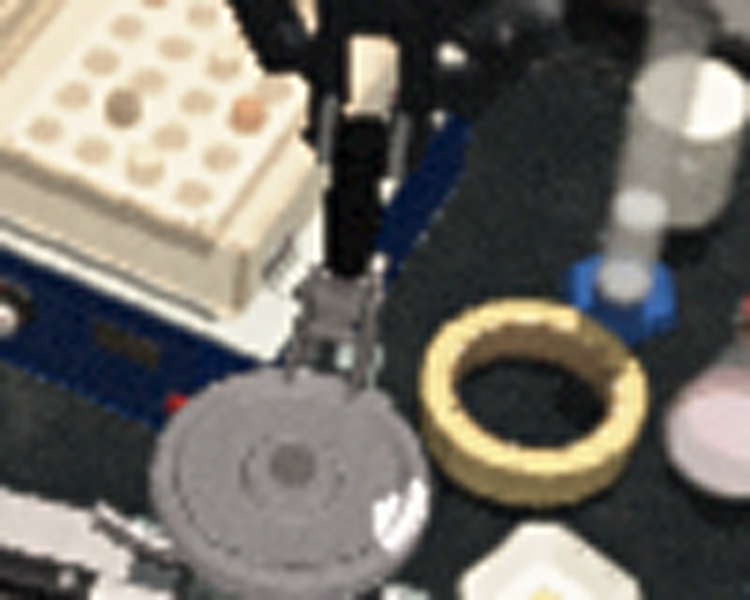

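>>> jog_arm(dr=[[0,0,0],[0,0,0],[0,0,0],[0,0,0],[0,0,0],[0,0,0],[0,0,0],[0,0,0],[0,0,0],[0,0,0]], slide=[[0,0,0],[0,0,0],[0,0,0],[0,0.002,0],[0,0.004,0],[0,0.004,0],[0,0.002,0],[0,0,0],[0,0,0],[0,0,0]], gripper=[-0.25,-0.25,-0.25,-0.25,-0.25,-0.25,-0.25,-0.25,-0.25,-0.25])

```text
time_s: 30.45
position: [0.5835, 0.1032, 0.2786]
tool_rot: [[0.718, -0.696, 0.0], [-0.696, -0.718, 0.0], [-0.0, -0.0, -1.0]]
ft_force: [-1.1, 0.3, 0.6]
grip_width: 0.0319
```

Run:
```python
from h import *
s=st(); w=snap("wrist","w17")
a=w["pixels"][190:370,250:400]
cv2.imwrite("pics/w17c.png",cv2.resize(a,(500,600),interpolation=cv2.INTER_CUBIC))
for th in (1.50,1.57):
    c,s=np.cos(th),np.sin(th)
    f=lambda r: [0,.07-r*c,.202+r*s]
    P=body([.5336,.0528,np.radians(-44.4)],[f(.0),f(.019),f(.099),[0,.088,.208]]); print(th,proj(w,P).round(1).tolist())
```

```text
t 30.45 p [0.5835 0.1032 0.2786] R [[0.718, -0.696, 0.0], [-0.696, -0.718, 0.0], [-0.0, -0.0, -1.0]] F [-1.1  0.3  0.6] w 0.0319
1.5 [[322.6, 221.2], [322.6, 235.0], [322.2, 333.7], [322.8, 197.6]]
1.57 [[322.6, 221.2], [322.6, 233.0], [322.3, 319.0], [322.8, 197.6]]
```

View pics/w17c.png

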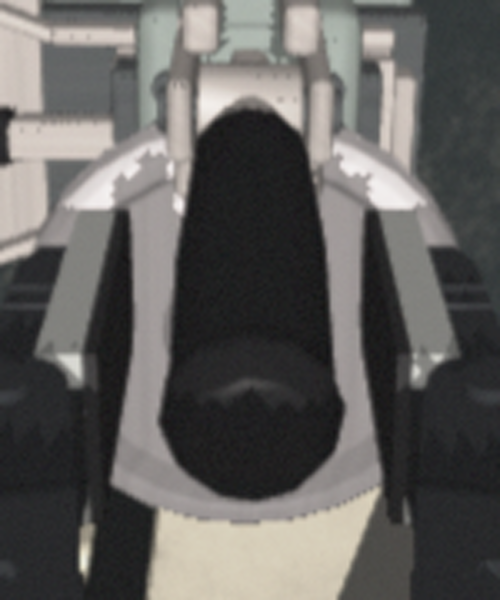

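```bash
cat >> h.py <<'E'
def circ(a,b,n,R=.07):
    t=np.linspace(a,b,n+1); x=R*np.sin(t); y=-R*np.cos(t)
    print([[round(float(u),4),round(float(v),4),0] for u,v in zip(np.diff(x),np.diff(y))])
def cst(cx=.0004,cy=.0007):
    s=st(); A=rz(np.radians(44.4)); d=A@(s["position"]-[.5336,.0528,0]); f=A@s["ft_force"]
    d[0]-=cx; d[1]-=cy; ph=np.arctan2(d[0],d[1]); r=np.hypot(d[0],d[1]); er=d[:2]/r; et=np.array([er[1],-er[0]])
    print("phi",ph.round(3),"r",r.round(4),"Frad",(f[:2]@er).round(1),"Ftan",(f[:2]@et).round(1),"Fz",f[2].round(1)); return s
E
python3 - <<'E'
from h import *
cst(); circ(0,.5,5)
for i in range(6): circ(.5+1.5*i,2+1.5*i,10)
E
```

```text
t 30.5 p [0.5835 0.1032 0.2786] R [[0.718, -0.696, 0.0], [-0.696, -0.718, 0.0], [0.0, -0.0, -1.0]] F [0.6 0.5 0.4] w 0.032
phi -0.0 r 0.0702 Frad 0.8 Ftan 0.1 Fz 0.4
[[0.007, 0.0003, 0], [0.0069, 0.001, 0], [0.0068, 0.0017, 0], [0.0066, 0.0024, 0], [0.0063, 0.003, 0]]
[[0.0088, 0.0057, 0], [0.0079, 0.007, 0], [0.0067, 0.0081, 0], [0.0054, 0.009, 0], [0.004, 0.0097, 0], [0.0026, 0.0102, 0], [0.001, 0.0104, 0], [-0.0006, 0.0105, 0], [-0.0021, 0.0103, 0], [-0.0036, 0.0098, 0]]
[[-0.0051, 0.0092, 0], [-0.0064, 0.0083, 0], [-0.0076, 0.0073, 0], [-0.0086, 0.0061, 0], [-0.0094, 0.0047, 0], [-0.01, 0.0033, 0], [-0.0103, 0.0017, 0], [-0.0105, 0.0002, 0], [-0.0104, -0.0014, 0], [-0.0101, -0.0029, 0]]
[[-0.0095, -0.0044, 0], [-0.0088, -0.0058, 0], [-0.0078, -0.007, 0], [-0.0067, -0.0081, 0], [-0.0054, -0.009, 0], [-0.004, -0.0097, 0], [-0.0025, -0.0102, 0], [-0.0009, -0.0105, 0], [0.0007, -0.0105, 0], [0.0022, -0.0103, 0]]
[[0.0037, -0.0098, 0], [0.0051, -0.0091, 0], [0.0065, -0.0083, 0], [0.0076, -0.0072, 0], [0.0086, -0.006, 0], [0.0094, -0.0046, 0], [0.01, -0.0032, 0], [0.0104, -0.0017, 0], [0.0105, -0.0001, 0], [0.0104, 0.0015, 0]]
[[0.01, 0.003, 0], [0.0095, 0.0045, 0], [0.0087, 0.0059, 0], [0.0077, 0.0071, 0], [0.0066, 0.0082, 0], [0.0053, 0.0091, 0], [0.0039, 0.0097, 0], [0.0024, 0.0102, 0], [0.0008, 0.0105, 0], [-0.0007, 0.0105, 0]]
[[-0.0023, 0.0102, 0], [-0.0038, 0.0098, 0], [-0.0052, 0.0091, 0], [-0.0065, 0.0082, 0], [-0.0077, 0.0071, 0], [-0.0087, 0.0059, 0], [-0.0094, 0.0046, 0], [-0.01, 0.0031, 0], [-0.0104, 0.0016, 0], [-0.0105, -0.0, 0]]
```

>>> jog_arm(dr=[[0,0,0],[0,0,0],[0,0,0],[0,0,0],[0,0,0],[0,0,0],[0,0,0],[0,0,0],[0,0,0],[0,0,0]], slide=[[0,0,0],[0,0,0],[0,0,0],[0,0,0],[0,0,0],[0,0,0],[0,0,0],[0,0,0],[0,0,0],[0,0,0]], gripper=[-0.75,-0.75,-0.75,-0.75,-0.75,-0.75,-0.75,-0.75,-0.75,-0.75], force=80)

```text
time_s: 31.5
position: [0.5836, 0.1031, 0.2788]
tool_rot: [[0.718, -0.696, 0.001], [-0.696, -0.718, -0.0], [0.001, -0.0, -1.0]]
ft_force: [2.1, -1.9, 3.4]
grip_width: 0.0203
```

Run:
```python
from h import *
cst()
```

```text
t 31.5 p [0.5836 0.1031 0.2788] R [[0.718, -0.696, 0.001], [-0.696, -0.718, -0.0], [0.001, -0.0, -1.0]] F [ 2.1 -1.9  3.4] w 0.0203
phi 0.002 r 0.0702 Frad 0.1 Ftan 2.9 Fz 3.4
```

>>> jog_arm(dr=[[0,0,0],[0,0,0],[0,0,0],[0,0,0],[0,0,0],[0,0,0],[0,0,0],[0,0,0],[0,0,0],[0,0,0]], slide=[[0.002,0,0],[0.005,0.0003,0],[0.0069,0.001,0],[0.0068,0.0017,0],[0.0066,0.0024,0],[0.0063,0.003,0],[0,0,0],[0,0,0],[0,0,0],[0,0,0]], gripper=[-0.75,-0.75,-0.75,-0.75,-0.75,-0.75,-0.75,-0.75,-0.75,-0.75])

```text
time_s: 32.5
position: [0.6016, 0.0737, 0.2788]
tool_rot: [[0.718, -0.696, -0.0], [-0.696, -0.718, -0.0], [0.0, 0.0, -1.0]]
ft_force: [-0.6, -0.9, 4.5]
grip_width: 0.0201
```

Run:
```python
from h import *
cst(); w=snap("wrist","w18"); cv2.imwrite("pics/w18c.png",w["pixels"][100:400,160:480])
```

```text
t 32.5 p [0.6016 0.0737 0.2788] R [[0.718, -0.696, -0.0], [-0.696, -0.718, -0.0], [0.0, 0.0, -1.0]] F [-0.6 -0.9  4.5] w 0.0201
phi 0.497 r 0.0704 Frad -0.8 Ftan 0.7 Fz 4.5
```

View pics/w18c.png

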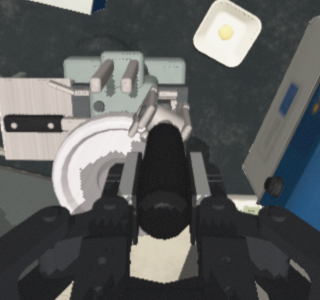

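>>> jog_arm(dr=[[0,0,0],[0,0,0],[0,0,0],[0,0,0],[0,0,0],[0,0,0],[0,0,0],[0,0,0],[0,0,0],[0,0,0]], slide=[[0.0088,0.0057,0],[0.0079,0.007,0],[0.0067,0.0081,0],[0.0054,0.009,0],[0.004,0.0097,0],[0.0026,0.0102,0],[0.001,0.0104,0],[-0.0006,0.0105,0],[-0.0021,0.0103,0],[-0.0036,0.0098,0]], gripper=[-0.75,-0.75,-0.75,-0.75,-0.75,-0.75,-0.75,-0.75,-0.75,-0.75])

```text
time_s: 33.55
position: [0.5599, -0.012, 0.2788]
tool_rot: [[0.719, -0.695, -0.0], [-0.695, -0.719, 0.002], [-0.001, -0.001, -1.0]]
ft_force: [0.1, 3.5, 5.6]
grip_width: 0.0203
```

Run:
```python
from h import *
cst(); w=snap("wrist","w19"); cv2.imwrite("pics/w19c.png",w["pixels"][100:400,160:480])
```

```text
t 33.55 p [ 0.5599 -0.012   0.2788] R [[0.719, -0.695, -0.0], [-0.695, -0.719, 0.002], [-0.001, -0.001, -1.0]] F [0.1 3.5 5.6] w 0.0203
phi 1.993 r 0.0698 Frad -3.2 Ftan -1.4 Fz 5.6
```

View pics/w19c.png

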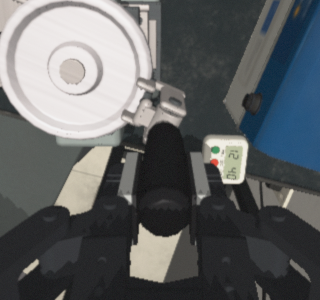

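>>> jog_arm(dr=[[0,0,0],[0,0,0],[0,0,0],[0,0,0],[0,0,0],[0,0,0],[0,0,0],[0,0,0],[0,0,0],[0,0,0]], slide=[[-0.0051,0.0092,0],[-0.0064,0.0083,0],[-0.0076,0.0073,0],[-0.0086,0.0061,0],[-0.0094,0.0047,0],[-0.01,0.0033,0],[-0.0103,0.0017,0],[-0.0105,0.0002,0],[-0.0104,-0.0014,0],[-0.0101,-0.0029,0]], gripper=[-0.75,-0.75,-0.75,-0.75,-0.75,-0.75,-0.75,-0.75,-0.75,-0.75])

```text
time_s: 34.6
position: [0.4712, 0.0235, 0.2788]
tool_rot: [[0.718, -0.696, 0.001], [-0.696, -0.718, -0.0], [0.001, -0.0, -1.0]]
ft_force: [5.6, -0.5, 4.8]
grip_width: 0.0202
```

Run:
```python
from h import *
cst()
```

```text
t 34.6 p [0.4712 0.0235 0.2788] R [[0.718, -0.696, 0.001], [-0.696, -0.718, -0.0], [0.001, -0.0, -1.0]] F [ 5.6 -0.5  4.8] w 0.0202
phi -2.782 r 0.0697 Frad -4.8 Ftan -2.8 Fz 4.8
```

Forces are small; continuing.

>>> jog_arm(dr=[[0,0,0],[0,0,0],[0,0,0],[0,0,0],[0,0,0],[0,0,0],[0,0,0],[0,0,0],[0,0,0],[0,0,0]], slide=[[-0.0095,-0.0044,0],[-0.0088,-0.0058,0],[-0.0078,-0.007,0],[-0.0067,-0.0081,0],[-0.0054,-0.009,0],[-0.004,-0.0097,0],[-0.0025,-0.0102,0],[-0.0009,-0.0105,0],[0.0007,-0.0105,0],[0.0022,-0.0103,0]], gripper=[-0.75,-0.75,-0.75,-0.75,-0.75,-0.75,-0.75,-0.75,-0.75,-0.75])

```text
time_s: 35.6
position: [0.4996, 0.1146, 0.2787]
tool_rot: [[0.719, -0.695, -0.002], [-0.695, -0.719, -0.001], [-0.001, 0.003, -1.0]]
ft_force: [-0.0, -4.1, 8.8]
grip_width: 0.02
```

Run:
```python
from h import *
cst(); w=snap("wrist","w20"); cv2.imwrite("pics/w20c.png",w["pixels"][100:400,160:480])
```

```text
t 35.6 p [0.4996 0.1146 0.2787] R [[0.719, -0.695, -0.002], [-0.695, -0.719, -0.001], [-0.001, 0.003, -1.0]] F [-0.  -4.1  8.8] w 0.02
phi -1.289 r 0.0707 Frad -3.5 Ftan -2.0 Fz 8.8
```

View pics/w20c.png

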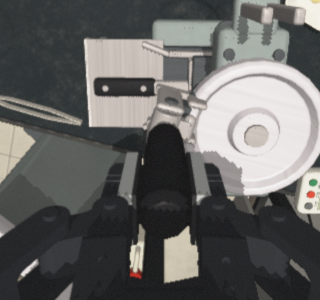

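>>> jog_arm(dr=[[0,0,0],[0,0,0],[0,0,0],[0,0,0],[0,0,0],[0,0,0],[0,0,0],[0,0,0],[0,0,0],[0,0,0]], slide=[[0.0037,-0.0098,0],[0.0051,-0.0091,0],[0.0065,-0.0083,0],[0.0076,-0.0072,0],[0.0086,-0.006,0],[0.0094,-0.0046,0],[0.01,-0.0032,0],[0.0104,-0.0017,0],[0.0105,-0.0001,0],[0.0104,0.0015,0]], gripper=[-0.75,-0.75,-0.75,-0.75,-0.75,-0.75,-0.75,-0.75,-0.75,-0.75])

```text
time_s: 36.65
position: [0.5925, 0.0927, 0.2787]
tool_rot: [[0.719, -0.695, -0.002], [-0.695, -0.719, 0.001], [-0.002, 0.001, -1.0]]
ft_force: [-1.7, 1.4, 7.4]
grip_width: 0.0203
```

Run:
```python
from h import *
cst()
```

```text
t 36.65 p [0.5925 0.0927 0.2787] R [[0.719, -0.695, -0.002], [-0.695, -0.719, 0.001], [-0.002, 0.001, -1.0]] F [-1.7  1.4  7.4] w 0.0203
phi 0.197 r 0.0703 Frad -0.6 Ftan -2.1 Fz 7.4
```

>>> jog_arm(dr=[[0,0,0],[0,0,0],[0,0,0],[0,0,0],[0,0,0],[0,0,0],[0,0,0],[0,0,0],[0,0,0],[0,0,0]], slide=[[0.01,0.003,0],[0.0095,0.0045,0],[0.0087,0.0059,0],[0.0077,0.0071,0],[0.0066,0.0082,0],[0.0053,0.0091,0],[0.0039,0.0097,0],[0.0024,0.0102,0],[0,0,0],[0,0,0]], gripper=[-0.75,-0.75,-0.75,-0.75,-0.75,-0.75,-0.75,-0.75,-0.75,-0.75])

```text
time_s: 37.65
position: [0.5913, 0.0127, 0.2788]
tool_rot: [[0.718, -0.696, -0.001], [-0.696, -0.718, -0.001], [-0.0, 0.001, -1.0]]
ft_force: [2.1, -2.3, 6.4]
grip_width: 0.0201
```

Run:
```python
from h import *
cst(); circ(7.7,8.3,10)
```

```text
t 37.65 p [0.5913 0.0127 0.2788] R [[0.718, -0.696, -0.001], [-0.696, -0.718, -0.001], [-0.0, 0.001, -1.0]] F [ 2.1 -2.3  6.4] w 0.0201
phi 1.412 r 0.0698 Frad 3.0 Ftan 0.6 Fz 6.4
[[0.0005, 0.0042, 0], [0.0003, 0.0042, 0], [0.0, 0.0042, 0], [-0.0002, 0.0042, 0], [-0.0005, 0.0042, 0], [-0.0007, 0.0041, 0], [-0.001, 0.0041, 0], [-0.0012, 0.004, 0], [-0.0015, 0.0039, 0], [-0.0017, 0.0038, 0]]
```

>>> jog_arm(dr=[[0,0,0],[0,0,0],[0,0,0],[0,0,0],[0,0,0],[0,0,0],[0,0,0],[0,0,0],[0,0,0],[0,0,0]], slide=[[0.0005,0.0042,0],[0.0003,0.0042,0],[0,0.0042,0],[-0.0002,0.0042,0],[-0.0005,0.0042,0],[-0.0002,0.0015,0],[0,0,0],[0,0,0],[0,0,0],[0,0,0]], gripper=[-0.75,-0.75,-0.75,-0.75,-0.75,-0.75,-0.75,-0.75,-0.75,-0.75])

```text
time_s: 38.65
position: [0.5763, -0.0025, 0.2788]
tool_rot: [[0.719, -0.695, 0.001], [-0.695, -0.719, 0.001], [0.0, -0.001, -1.0]]
ft_force: [4.2, 1.3, 6.9]
grip_width: 0.0201
```

Run:
```python
from h import *
cst()
```

```text
t 38.65 p [ 0.5763 -0.0025  0.2788] R [[0.719, -0.695, 0.001], [-0.695, -0.719, 0.001], [0.0, -0.001, -1.0]] F [4.2 1.3 6.9] w 0.0201
phi 1.72 r 0.0696 Frad 1.4 Ftan -4.1 Fz 6.9
```

>>> jog_arm(dr=[[0,0,0],[0,0,0],[0,0,0],[0,0,0],[0,0,0],[0,0,0],[0,0,0],[0,0,0],[0,0,0],[0,0,0]], slide=[[-0.0002,0.001,0],[-0.0002,0.001,0],[-0.0002,0.001,0],[0,0,0],[0,0,0],[0,0,0],[0,0,0],[0,0,0],[0,0,0],[0,0,0]], gripper=[-0.75,-0.75,-0.75,-0.75,-0.75,-0.75,-0.75,-0.75,-0.75,-0.75])

```text
time_s: 39.65
position: [0.5752, -0.0033, 0.2788]
tool_rot: [[0.719, -0.695, 0.005], [-0.695, -0.719, 0.003], [0.002, -0.005, -1.0]]
ft_force: [13.5, 6.6, 3.7]
grip_width: 0.02
```

Run:
```python
from h import *
cst(); w=snap("wrist","w21"); cv2.imwrite("pics/w21c.png",cv2.resize(w["pixels"][150:390,200:440],(600,600)))
```

```text
t 39.65 p [ 0.5752 -0.0033  0.2788] R [[0.719, -0.695, 0.005], [-0.695, -0.719, 0.003], [0.002, -0.005, -1.0]] F [13.5  6.6  3.7] w 0.02
phi 1.74 r 0.0696 Frad 2.6 Ftan -14.8 Fz 3.7
```

View pics/w21c.png

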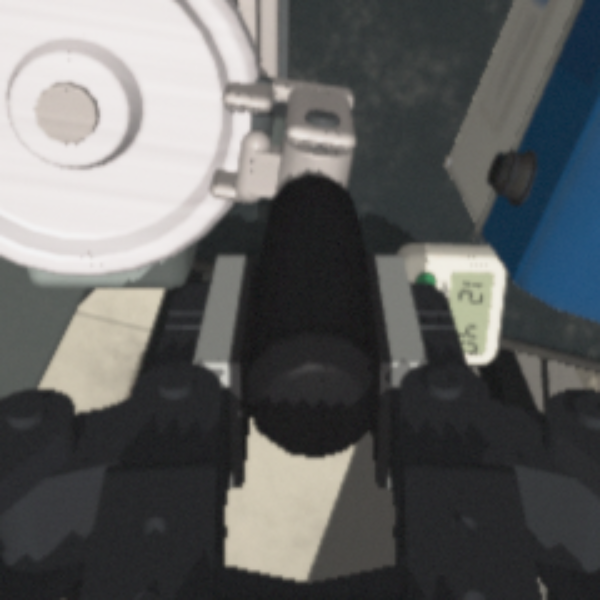

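>>> jog_arm(dr=[[0,0,0],[0,0,0],[0,0,0],[0,0,0],[0,0,0],[0,0,0],[0,0,0],[0,0,0],[0,0,0],[0,0,0]], slide=[[0,0,0],[0,0,0],[0,0,0],[0,0,0],[0,0,-0.005],[0,0,-0.015],[0,0,-0.02],[0,0,-0.02],[0,0,-0.02],[0,0,-0.01]], gripper=[0,0,0,0,0,0,0,0,0,0])

```text
time_s: 40.7
position: [0.5735, -0.0052, 0.3707]
tool_rot: [[0.718, -0.696, 0.003], [-0.696, -0.718, -0.001], [0.002, -0.001, -1.0]]
ft_force: [-0.9, 1.8, -0.0]
grip_width: 0.0427
```

>>> jog_arm(dr=[[0,0,0],[0,0,0],[0,0,0],[0,0,0],[0,0,0],[0,0,0],[0,0,0],[0,0,0],[0,0,0],[0,0,0]], slide=[[-0.02,0.005,-0.01],[-0.025,0.01,-0.01],[-0.025,0.01,0],[-0.025,0.01,0],[-0.025,0.01,0],[-0.02,0.005,0],[-0.01,0,0],[0,0,0],[0,0,0],[0,0,0]], gripper=[0,0,0,0,0,0,0,0,0,0])

```text
time_s: 41.7
position: [0.4316, 0.0628, 0.3882]
tool_rot: [[0.718, -0.696, -0.001], [-0.696, -0.718, -0.0], [-0.001, 0.001, -1.0]]
ft_force: [0.7, 0.2, -0.0]
grip_width: 0.0425
```

Run:
```python
from h import *
st(); w=snap("wrist","w22"); b=snap("side","s22"); c=snap("scene","c22")
cv2.imwrite("pics/s22c.png",cv2.resize(b["pixels"][100:260,240:460],(800,582),interpolation=cv2.INTER_CUBIC))
cv2.imwrite("pics/c22c.png",cv2.resize(c["pixels"][130:300,260:440],(635,600),interpolation=cv2.INTER_CUBIC))
P=body([.5336,.0528,np.radians(-44.4)],[[.07*np.sin(8),.07*np.cos(8),.202],[.07*np.sin(8),.07*np.cos(8),.301]])
print(proj(w,P),proj(b,P),proj(c,P))
```

```text
t 41.7 p [0.4316 0.0628 0.3882] R [[0.718, -0.696, -0.001], [-0.696, -0.718, -0.0], [-0.001, 0.001, -1.0]] F [ 0.7  0.2 -0. ] w 0.0425
[[488.38738404 120.48829165]
 [559.90267151 135.134489  ]] [[397.99556821 157.95543736]
 [403.04201912 130.07857139]] [[381.79466649 204.59108162]
 [386.08687282 182.00958034]]
```

View pics/w22.png

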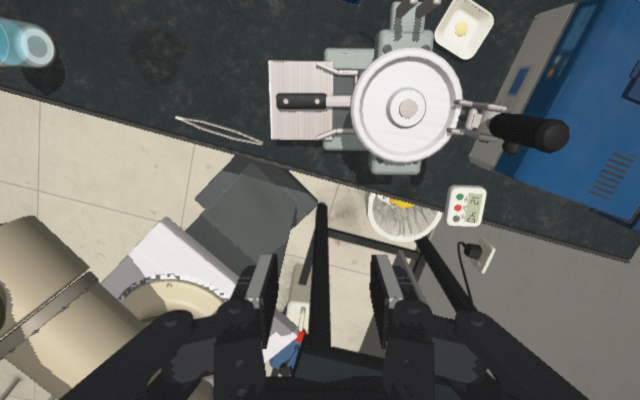

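View pics/s22c.png

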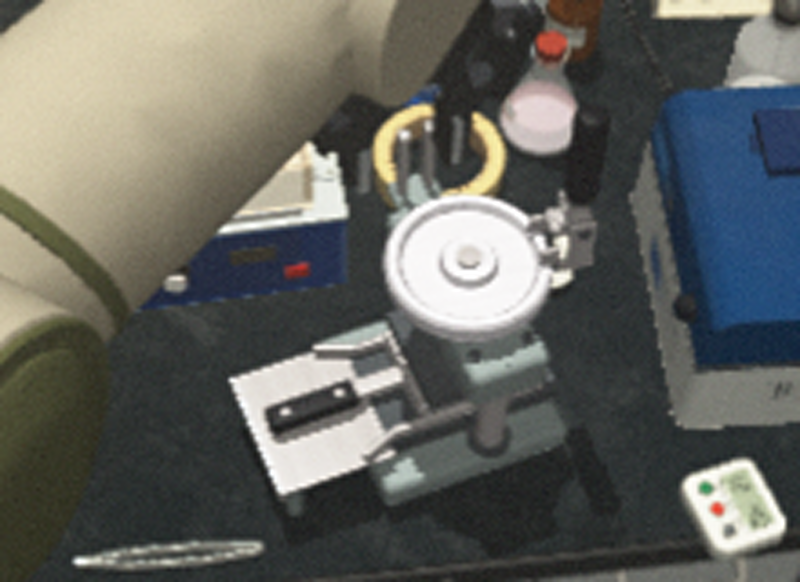

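View pics/c22c.png

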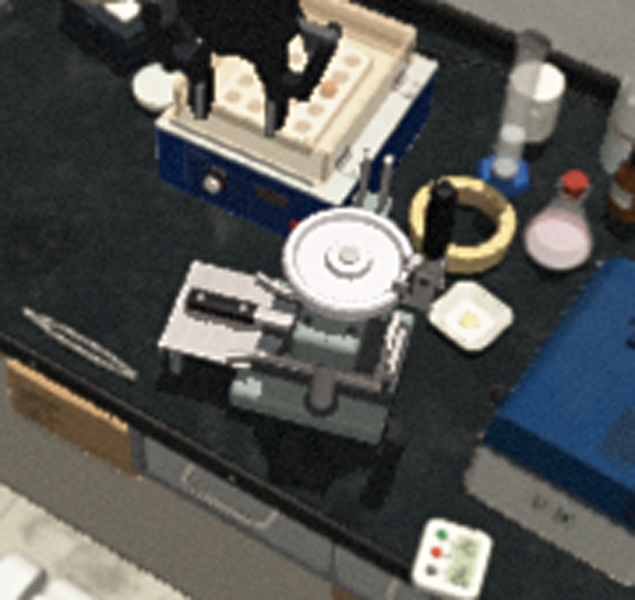

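Run:
```python
from h import *
plan([.576,-.003,.388],37.2,10)
```

```text
dr [0.0, 0.0001, -0.1419] rows [[0.015, -0.0053, 0.0], [0.0156, -0.0032, 0.0], [0.0159, -0.0009, 0.0], [0.0158, 0.0013, 0.0], [0.0155, 0.0036, 0.0], [0.0148, 0.0057, 0.0], [0.0139, 0.0077, 0.0], [0.0126, 0.0096, 0.0], [0.0111, 0.0113, 0.0], [0.0094, 0.0128, 0.0]]
```

>>> jog_arm(dr=[[0,0,-0.142],[0,0,-0.142],[0,0,-0.142],[0,0,-0.142],[0,0,-0.142],[0,0,-0.142],[0,0,-0.142],[0,0,-0.142],[0,0,-0.142],[0,0,-0.142]], slide=[[0.015,-0.0053,0],[0.0156,-0.0032,0],[0.0159,-0.0009,0],[0.0158,0.0013,0],[0.0155,0.0036,0],[0.0148,0.0057,0],[0.0139,0.0077,0],[0.0126,0.0096,0],[0.0111,0.0113,0],[0.0094,0.0128,0]], gripper=[0,0,0,0,0,0,0,0,0,0])

```text
time_s: 42.85
position: [0.5764, -0.0031, 0.3882]
tool_rot: [[0.792, 0.61, -0.001], [0.61, -0.792, 0.0], [-0.0, -0.0, -1.0]]
ft_force: [0.2, 0.7, 0.9]
grip_width: 0.0428
```

>>> jog_arm(dr=[[0,0,0],[0,0,0],[0,0,0],[0,0,0],[0,0,0],[0,0,0],[0,0,0],[0,0,0],[0,0,0],[0,0,0]], slide=[[0,0,0],[0,0,0.01],[0,0,0.015],[0,0,0.015],[0,0,0.01],[0,0,0],[0,0,0],[0,0,0],[0,0,0],[0,0,0]], gripper=[0,0,0,0,0,0,0,0,0,0])

```text
time_s: 43.85
position: [0.5756, -0.0026, 0.339]
tool_rot: [[0.796, 0.606, 0.001], [0.606, -0.796, -0.0], [0.0, 0.001, -1.0]]
ft_force: [-0.1, -0.4, -0.0]
grip_width: 0.0425
```

Run:
```python
from h import *
cst(); w=snap("wrist","w23"); cv2.imwrite("pics/w23c.png",cv2.resize(w["pixels"][150:390,200:440],(600,600)))
```

```text
t 43.85 p [ 0.5756 -0.0026  0.339 ] R [[0.796, 0.606, 0.001], [0.606, -0.796, -0.0], [0.0, 0.001, -1.0]] F [-0.1 -0.4 -0. ] w 0.0425
phi 1.729 r 0.0692 Frad 0.2 Ftan 0.3 Fz -0.0
```

View pics/w23c.png

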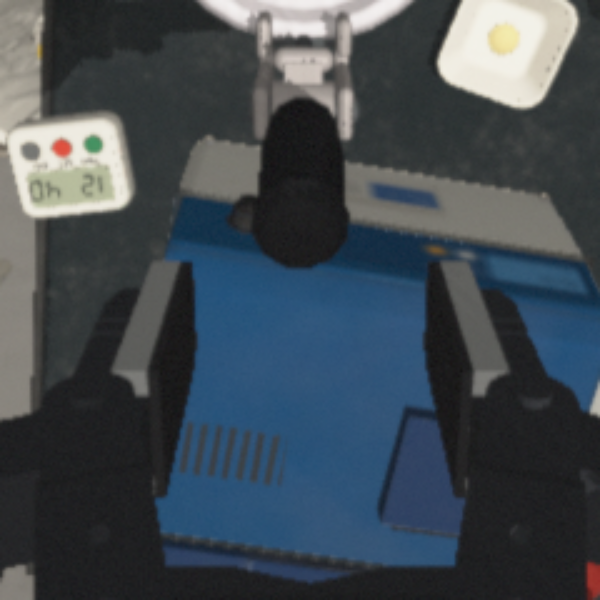

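>>> jog_arm(dr=[[0,0,0],[0,0,0],[0,0,0],[0,0,0],[0,0,0],[0,0,0],[0,0,0],[0,0,0],[0,0,0],[0,0,0]], slide=[[0,0,0.01],[0,0,0.015],[0,0,0.015],[0,0,0.01],[-0.003,0,0],[-0.004,0,0],[-0.003,0,0],[0,0,0],[0,0,0],[0,0,0]], gripper=[0,0,0,0,0,0,0,0,0,0])

```text
time_s: 44.9
position: [0.5676, -0.0086, 0.2888]
tool_rot: [[0.796, 0.606, 0.0], [0.606, -0.796, -0.0], [0.0, 0.0, -1.0]]
ft_force: [-0.3, -0.6, -0.9]
grip_width: 0.0427
```

Run:
```python
from h import *
cst()
```

```text
t 44.9 p [ 0.5676 -0.0086  0.2888] R [[0.796, 0.606, 0.0], [0.606, -0.796, -0.0], [0.0, 0.0, -1.0]] F [-0.3 -0.6 -0.9] w 0.0427
phi 1.872 r 0.07 Frad 0.4 Ftan 0.5 Fz -0.9
```

>>> jog_arm(dr=[[0,0,0],[0,0,0],[0,0,0],[0,0,0],[0,0,0],[0,0,0],[0,0,0],[0,0,0],[0,0,0],[0,0,0]], slide=[[-0.001,0,0],[-0.001,0,0],[-0.001,0,0],[-0.001,0,0],[0,0,0],[0,0,0],[0,0,0],[0,0,0],[0,0,0],[0,0,0]], gripper=[0,0,0,0,0,0,0,0,0,0])

```text
time_s: 45.9
position: [0.5644, -0.011, 0.2887]
tool_rot: [[0.796, 0.606, 0.0], [0.606, -0.796, 0.0], [0.0, 0.0, -1.0]]
ft_force: [2.2, 2.1, 1.1]
grip_width: 0.0428
```

Run:
```python
from h import *
cst()
```

```text
t 45.9 p [ 0.5644 -0.011   0.2887] R [[0.796, 0.606, 0.0], [0.606, -0.796, 0.0], [0.0, 0.0, -1.0]] F [2.2 2.1 1.1] w 0.0428
phi 1.928 r 0.0707 Frad -0.9 Ftan -2.9 Fz 1.1
```

Just touching; push 3 mm more.

>>> jog_arm(dr=[[0,0,0],[0,0,0],[0,0,0],[0,0,0],[0,0,0],[0,0,0],[0,0,0],[0,0,0],[0,0,0],[0,0,0]], slide=[[-0.001,0,0],[-0.001,0,0],[-0.001,0,0],[0,0,0],[0,0,0],[0,0,0],[0,0,0],[0,0,0],[0,0,0],[0,0,0]], gripper=[0,0,0,0,0,0,0,0,0,0])

```text
time_s: 46.9
position: [0.5628, -0.0122, 0.2889]
tool_rot: [[0.795, 0.606, 0.003], [0.606, -0.795, 0.001], [0.003, 0.001, -1.0]]
ft_force: [8.2, 6.5, -0.7]
grip_width: 0.0428
```

Run:
```python
from h import *
cst()
```

```text
t 46.9 p [ 0.5628 -0.0122  0.2889] R [[0.795, 0.606, 0.003], [0.606, -0.795, 0.001], [0.003, 0.001, -1.0]] F [ 8.2  6.5 -0.7] w 0.0428
phi 1.955 r 0.0712 Frad -2.7 Ftan -10.1 Fz -0.7
```

>>> jog_arm(dr=[[0,0,0],[0,0,0],[0,0,0],[0,0,0],[0,0,0],[0,0,0],[0,0,0],[0,0,0],[0,0,0],[0,0,0]], slide=[[-0.001,0,0],[-0.001,0,0],[0,0,0],[0,0,0],[0,0,0],[0,0,0],[0,0,0],[0,0,0],[0,0,0],[0,0,0]], gripper=[0,0,0,0,0,0,0,0,0,0])

```text
time_s: 47.9
position: [0.5618, -0.013, 0.289]
tool_rot: [[0.795, 0.607, 0.005], [0.607, -0.795, 0.002], [0.005, 0.001, -1.0]]
ft_force: [11.3, 8.1, -0.9]
grip_width: 0.0428
```

Run:
```python
from h import *
cst()
```

```text
t 47.9 p [ 0.5618 -0.013   0.289 ] R [[0.795, 0.607, 0.005], [0.607, -0.795, 0.002], [0.005, 0.001, -1.0]] F [11.3  8.1 -0.9] w 0.0428
phi 1.973 r 0.0715 Frad -3.1 Ftan -13.6 Fz -0.9
```

>>> jog_arm(dr=[[0,0,0],[0,0,0],[0,0,0],[0,0,0],[0,0,0],[0,0,0],[0,0,0],[0,0,0],[0,0,0],[0,0,0]], slide=[[0.003,0,0],[0.006,0,0],[0.006,0,0],[0.002,0,0],[0,0,-0.005],[0,0,-0.015],[0,0,-0.02],[0,0,-0.02],[0,0,-0.02],[0,0,-0.015]], gripper=[0,0,0,0,0,0,0,0,0,0])

```text
time_s: 48.9
position: [0.5736, -0.004, 0.3854]
tool_rot: [[0.796, 0.606, 0.001], [0.606, -0.796, -0.001], [0.001, 0.001, -1.0]]
ft_force: [0.6, -0.5, -0.1]
grip_width: 0.0428
```

>>> jog_arm(dr=[[0,0,0],[0,0,0],[0,0,0],[0,0,0],[0,0,0],[0,0,0],[0,0,0],[0,0,0],[0,0,0],[0,0,0]], slide=[[0,-0.015,0],[0,-0.025,0],[0,-0.025,0],[0,-0.025,0],[0,-0.025,0],[0,-0.025,0],[0,-0.015,0],[0,0,0],[0,0,0],[0,0,0]], gripper=[0,0,0,0,0,0,0,0,0,0])

```text
time_s: 49.9
position: [0.4805, 0.1189, 0.3832]
tool_rot: [[0.796, 0.605, -0.001], [0.605, -0.796, -0.0], [-0.001, -0.0, -1.0]]
ft_force: [1.4, 1.1, 0.1]
grip_width: 0.0427
```

Run:
```python
from h import *
st(); w=snap("wrist","w24"); c=snap("scene","c24")
cv2.imwrite("pics/c24c.png",cv2.resize(c["pixels"][130:300,260:440],(635,600),interpolation=cv2.INTER_CUBIC))
```

```text
t 49.9 p [0.4805 0.1189 0.3832] R [[0.796, 0.605, -0.001], [0.605, -0.796, -0.0], [-0.001, -0.0, -1.0]] F [1.4 1.1 0.1] w 0.0427
```

View pics/w24.png

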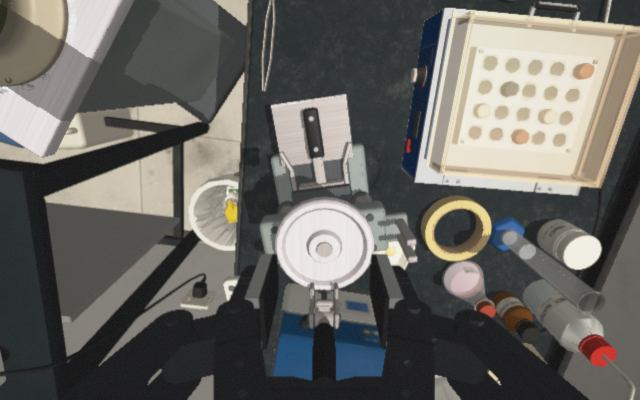

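View pics/c24c.png

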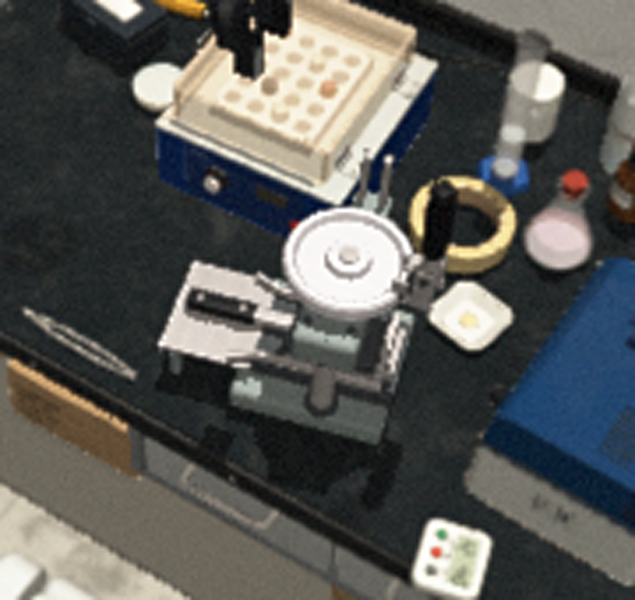

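The crank stands upright at (440,220) in the crop. The mould is between the rails, and the timer and dish have not moved. The arm is clear of everything, so I'm handing in.

```bash
python3 -c "
from rig import env
print(env.close_job())"
```

```text
the job is handed in; nothing more can be done
None
```

The job is done and handed in at about 50 s of the 69 s allowed; no verdict came back.

- **Mould:** I lifted it level by its plates, set it on the apron, then slid it in by its handle. It stopped against the back stop at about 17 N, within about 0.2 mm of the expected position.
- **Crank handle:** I swung it up and checked that it stayed upright with the gripper open.
- **Wheel:** I wound it clockwise to its stop at about 8.0 rad. After letting go, I pushed the handle on with one finger. The force rose steadily to about 14 N, against 2–4 N for normal winding, so I took the wheel to be at its stop.
- **Final pictures:** The handle is upright, the mould is between the rails, and the arm is clear of everything. The timer and petri dish look untouched.

**What didn't fully agree:**
- The fixed cameras differed from each other by up to about 7 mm, so I relied mainly on the wrist camera and contact forces.
- The gripper slid about 12 mm along the handle while I pushed it against its upright stop, and about 3 mm while winding. I let go and gripped it again before winding.
- I could not see or measure the platen directly. That it is tight on the mould follows only from the wheel being at its stop.

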